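# Take the lower burr out of a coffee grinder, held by a left-hand nut

### The job

Strip the coffee grinder for cleaning: undo the hexagonal burr nut, which has a left-hand thread, following it gently as it climbs and never forcing the thread, and put the nut in the small clay dish. Then lift the cone-shaped burr off the spindle and set it upright in the middle of the wooden dish. Set both parts down rather than dropping them, and leave the clear hopper where it stands.

Things in the scene. Friction and masses are not known exactly. Their poses are not given: they have to be found in the camera images.
- grinder: Coffee grinder, fast to the counter: grey box 160 x 130 mm on a black foot 186 x 146 mm, its top 129 mm up; on it a round aluminium collar, 112 mm across, rim 147 mm up, round the open chamber in which the burr stands. Origin on the counter, straight below the spindle's axis; z up; -x is the side with the black grounds drawer.
- spindle: Upright steel shaft amid the chamber; origin on its axis, 137 mm above the counter, z up. Plain, 24 mm thick, up to 30 mm, then a stud with a steep left-hand thread up to 56 mm. Its claw coupling has free play, up to a fifth of a turn, never the same: so far it turns with the nut, then it holds. Over 25 N between nut and spindle strips the thread; the spring under the burr makes 5 to 12 N.
- nut: Plain steel hexagonal cap nut on top of the burr, 34 mm across flats, 39 over corners, 30 tall, 0.11 kg. Origin at the centre of its foot, z up; two flats face its +y and -y. Left-hand thread: clockwise seen from above undoes it. It climbs only once the spindle holds, 3 to 4 mm per sixth of a turn, with 2 mm of slack; after half a turn or a little more in all a light pull lifts it off.
- burr: Loose steel cone burr round the spindle, under the nut: slanting teeth, 55 mm across at the foot, and above 19 mm a plain collar 36 mm across up to its top at 34 mm; 27 mm bore, 0.24 kg. Origin at the centre of its foot, z up. Rises up to 2.5 mm on its spring when the nut comes off. Take it by the collar; it clears the stud when lifted 60 mm.
- coin_dish: Small brown clay dish, 73 mm across, rim 16 mm high, fast to the counter; it stands left or right of the grinder. Origin under its centre. The floor is 6 mm up and the inside slopes, so the nut comes to rest with its foot about 9 mm above the dish's origin.
- wood_dish: Turned wooden dish, 111 mm across, rim 27 mm high, fast to the counter; it stands on the other side of the grinder. Origin under its centre. Flat floor 9 mm up and about 75 mm across.
- hopper: Clear plastic bean hopper with black rims, 125 mm across at the foot, 98 mm tall, loose, standing on its wide end at the back left. Origin under its centre.
There are look-alikes about, which are no part of the job. What is meant by the burr is not red, and is the smaller of those in its own colour.

How it is judged:
By the outcome, as a careful person would: the job done as asked, in the order asked, and still so for the second after the job is handed in, with the robot touching nothing.
It also fails if it takes over 72 s, if anything falls off the work surface, if the arm or the gripper's body presses on something with over 40 N, if the wrist force passes 120 N, or if a joint passes its speed limit or range.

### The arm

A 6-joint arm with a two-finger parallel gripper is mounted at the origin on a cart in front of the work surface, level with it; the furniture and walls round the work are solid. World frame = base frame: x ahead of the robot, y to its left, z up, the work surface at z = 0. Lengths are in m, angles in rad, forces in N, time in s.
With the tool pointing down it reaches from about 0.3 to 0.875 m from the base axis. Payload 6.4 kg.
Tool frame: the origin (TCP) lies at the very end of the fingers, on their centre line; the grasp point (between the pads) lies 19 mm behind it; z points along the fingers, y is the direction in which the jaws open and shut (so a half turn about z gives the same grasp; the last joint's range is limited). The gripper opens to 85 mm and grips with 20 to 120 N. Pads are 22 mm wide; open, the fingers measure 114 mm over their backs; the gripper's body (76 mm by 85 mm) begins 54 mm behind the grasp point. The pads swing forward as they close: fully open they stand 13 mm farther back than shut.
Start: joints at [-1.441, 0.181, 1.607, -0, 1.354, -0.206], TCP at [0.189, -0.543, 0.231] pointing down, gripper open.
Joint ranges: [-2.99, 2.99], [-0.89, 2.07], [0.3, 2.58], [-1.14, 4.28], [0, 2.63], [-3.12, 3.12]. Speed limits (rad/s): [2.57, 2.57, 3.01, 3.14, 3.14, 3.14].

### API

Orientations are given as a unit quaternion [w, x, y, z].
In Python, from bench import * gives the robot as it stands.
- The arm moves only by the tool arm_command, never from a script. Its argument "motion" is text: rows parted by semicolons, each of 7 numbers parted by spaces: the shift along the tool's x, y, z in units of 0.2 m (1.0 is 0.2 m), then the turn, a rotation vector about the tool's x, y, z in units of 60 degrees (1.0 is 60 degrees), then the opening, from 0 (shut) to 1 (fully open). In form: tx ty tz ax ay az grip; .... A call has 1 to 10 rows; each row shifts and turns the pose as measured when the row begins, along the tool's axes as they then stand; what a row does not reach is not made up. A row lasts 1/12 s, in which the tool goes at most 41.7 mm and 7.16 degrees, less where a joint would pass 70% of its speed; a pose out of reach is approached as far as the arm can. A call with a number of a shift or a turn outside -1 to 1 is refused whole. A call with a gripper value outside its range is refused whole. The fingers move at their own pace and stop on an object; the grip force is fixed at half the most. Time passes only in rows, so rows that do not move let the fingers close. It gives the time, the measured TCP pose, the force and the opening at its end, in the units of the state.
- get_obs(): the state, without advancing time (a new reading comes with each control period).
- camera(name): name is "scene" or "top"; returns a dict with "img" (480x640x3 uint8, red, green, blue), "intrinsics" (3x3 intrinsics, pixels), "distortion" ([k1, k2, p1, p2, k3] as OpenCV has them; the pictures are not rectified), "pose" (4x4, takes a point from camera to world coordinates). Camera axes: x right, y down, z forward; pixel columns grow to the right and rows downward; lengths in m; the calibration is good to about 2 mm. A picture is of the moment at which its call begins. There is no depth.
- hand_in(): hands the job in, once; it reports no verdict.
Trained networks look in the newest picture that a camera, given by its name, has taken for a name from the list of things; names that differ only in an ending like _2 or _b are one class to them, and where a whole thing is asked for, a point or a joint stands for the part that bears it (a point fixed in the world has none). Each returns a list of dicts, best first, with "conf" (0 to 1); they miss things now and then, are a little off and sometimes report something else, mostly with a low value. They report only what shows in the picture. A call takes as long as a camera call. They do not tell look-alikes from the thing itself.
- search_frame(camera, target): "box" ([left, top, right, bottom] in pixels, round what is visible of it).
The state is a dict: "time_s": time; "q": joint angles; "dq": joint speeds; "joint_efforts": joint torques, N m; "eef_pos": TCP position; "eef_rot": TCP orientation; "wrist_force": force on the tool from outside, world axes, zero at the start; "torque": the same for the moment, N m; "opening": opening from 0.0 (shut) to 1.0 (fully open).
Only numpy, scipy, OpenCV 4.12 (cv2) and the standard library are available. Lean on these libraries where they do the work, as an engineer would, in place of code of your own. Each camera call takes 0.05 s, during which the arm holds its last target.

## Working session

There is one attempt and no reset: what is moved stays moved. The work goes in short steps, Python scripts to look and compute and a tool call to move; the robot and the scene stay as the last step left them, time stands still between calls to the robot, and variables do not carry over. Pictures are saved under pics/ and viewed, and the job is handed in when it is done.

Besides the shell and the picture viewer there is one more tool, called after "Emit:" in YAML: its name, and indented under it one key for each argument. arm_command: Moves the arm, as the interface text tells. Shifts and turns lie within -1 to 1; 1 stands for 0.2 m of shift or 60 degrees of turn. Its arguments: {"type":"object","properties":{"motion":{"type":"string"}},"required":["motion"]}

```bash
ls; mkdir -p pics; python3 - <<'E'
from bench import *
import cv2,json
for n in ["scene","top"]:
    c=camera(n); cv2.imwrite(f"pics/{n}0.png",c["img"][:,:,::-1])
    print(n,c["intrinsics"],c["distortion"],c["pose"])
    for t in ["grinder","spindle","nut","burr","coin_dish","wood_dish","hopper"]:
        print(t,[( [round(x) for x in d["box"]],round(d["conf"],2)) for d in search_frame(n,t)])
print(get_obs())
E
```

```text
pics
scene [[602.01009746   0.         320.16616533]
 [  0.         602.01009746 233.58170999]
 [  0.           0.           1.        ]] [-0.12438391  0.          0.          0.          0.        ] [[-0.75288839 -0.39487304  0.52653048 -0.13198126]
 [-0.65776008  0.4789197  -0.58136701  0.77230635]
 [-0.02259967 -0.7840352  -0.62030481  0.95881955]
 [ 0.          0.          0.          1.        ]]
grinder [([263, 225, 361, 329], 0.83)]
spindle [([298, 244, 333, 263], 0.52)]
nut [([302, 221, 319, 245], 0.61)]
burr [([300, 240, 324, 256], 0.91), ([355, 247, 388, 280], 0.56)]
coin_dish [([400, 213, 416, 235], 0.68)]
wood_dish [([240, 345, 296, 390], 0.59)]
hopper [([164, 280, 222, 346], 0.9)]
top [[607.01508725   0.         320.35020844]
 [  0.         607.01508725 243.25942784]
 [  0.           0.           1.        ]] [-0.00796484  0.          0.          0.          0.        ] [[ 0.01296977 -0.98202927  0.18828247  0.29800984]
 [-0.99989361 -0.01148059  0.00899774 -0.02020716]
 [-0.00667445 -0.18837914 -0.9820737   1.45590648]
 [ 0.          0.          0.          1.        ]]
[... 326 characters left out ...]
er [([180, 172, 228, 223], 0.88)]
{'time_s': 0.8, 'q': array([-1.44127574e+00,  1.80743921e-01,  1.60699397e+00, -1.97309671e-05,
        1.35377831e+00, -2.06315305e-01]), 'dq': array([ 0.00141588, -0.00174816, -0.00089219, -0.00036415, -0.00038202,
       -0.00071203]), 'joint_efforts': array([ 1.83393149e-05, -4.44795048e+01, -3.51666570e+01, -5.89886395e-05,
        7.31267519e-04,  5.96760017e-06]), 'eef_pos': array([ 0.18950199, -0.54290434,  0.23132294]), 'eef_rot': array([ 3.78276559e-05,  9.85934521e-01,  1.67132037e-01, -1.10944614e-05]), 'wrist_force': array([0.05501798, 0.26402778, 0.05212842]), 'torque': array([0.00127288, 0.06014641, 0.00165949]), 'opening': 0.9979783311635319}
```

View pics/scene0.png

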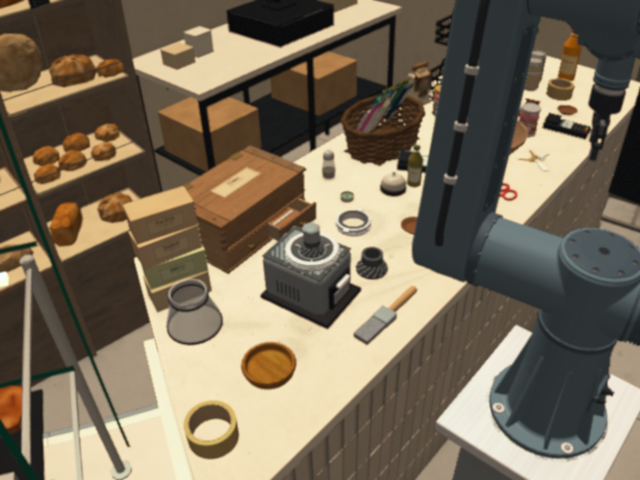

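View pics/top0.png

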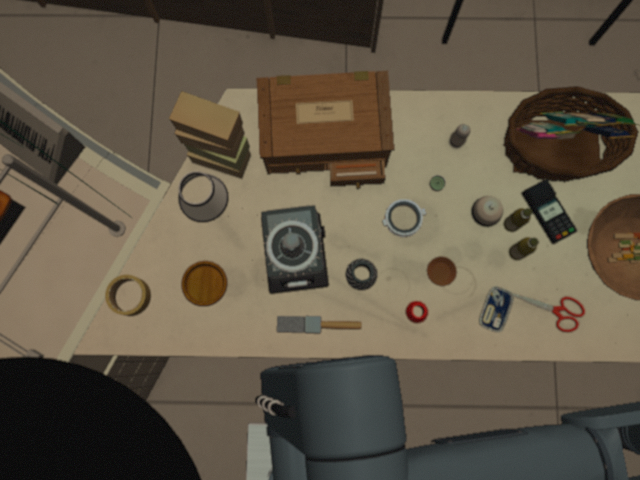

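```bash
python3 - <<'E'
import cv2,numpy as np
s=cv2.imread("pics/scene0.png");t=cv2.imread("pics/top0.png")
cv2.imwrite("pics/c1.png",cv2.resize(s[205:335,255:425],None,fx=4.6,fy=4.6,interpolation=cv2.INTER_CUBIC))
cv2.imwrite("pics/c2.png",cv2.resize(t[195:325,255:425],None,fx=4.6,fy=4.6,interpolation=cv2.INTER_CUBIC))
E
```

```text
(no output)
```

View pics/c1.png

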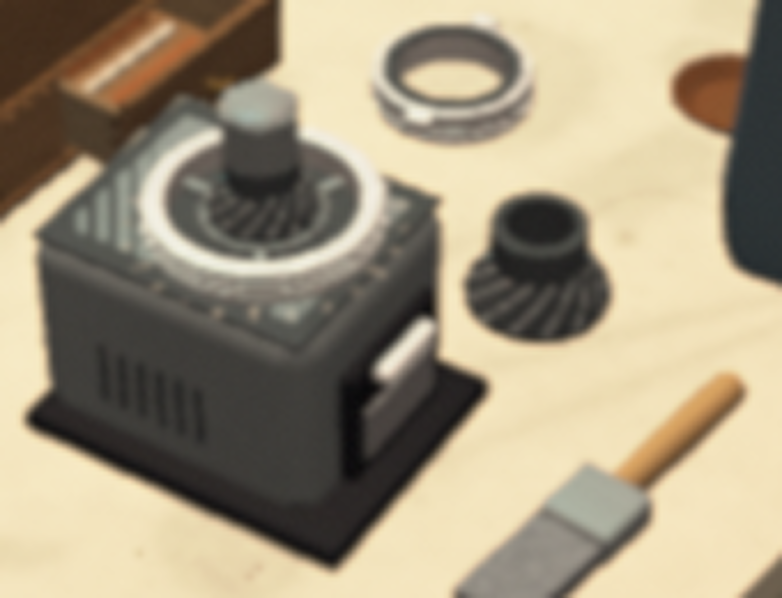

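View pics/c2.png

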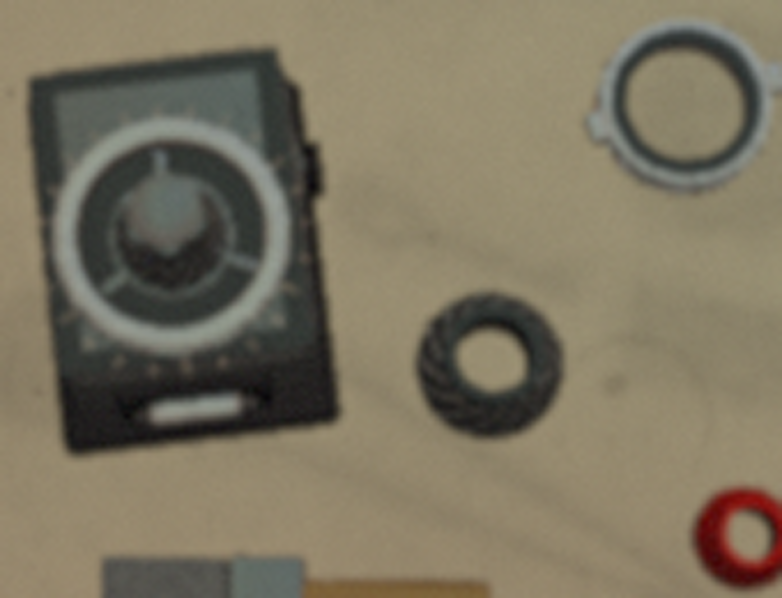

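Candidates for the burr:
- Dark one under the nut in the grinder: scene (312,249), top (295,247).
- Loose dark one: scene (372,264), top (361,274). It is larger.
- Red one: top (417,312).

The right one is the dark burr on the spindle. The coin dish is at top (442,271) and the wood dish at top (204,284). The yellow ring at top (128,295) and the green lid at top (437,183) are decoys. Next I'll measure positions.

```bash
cat > h.py <<'E'
import numpy as np,cv2
def ray(c,uv):
    p=cv2.undistortPoints(np.array(uv,float).reshape(-1,1,2),np.array(c["intrinsics"]),np.array(c["distortion"])).reshape(-1,2)
    T=np.array(c["pose"]);d=np.c_[p,np.ones(len(p))]@T[:3,:3].T
    return T[:3,3],d
def onz(c,uv,z):
    o,d=ray(c,uv);return o+d*((z-o[2])/d[:,2])[:,None]
def proj(c,P):
    T=np.linalg.inv(np.array(c["pose"]));r,_=cv2.Rodrigues(T[:3,:3])
    return cv2.projectPoints(np.array(P,float).reshape(-1,1,3),r,T[:3,3],np.array(c["intrinsics"]),np.array(c["distortion"]))[0].reshape(-1,2)
def circ(x,y,r,z,n=120):
    a=np.linspace(0,2*np.pi,n,endpoint=False);return np.c_[x+r*np.cos(a),y+r*np.sin(a),np.full(n,z)]
E
python3 - <<'E'
from bench import *
from h import *
import pickle
C={}
for n in ["scene","top"]:
    cs=[camera(n) for _ in range(5)]
    c=dict(cs[0]); c["img"]=np.mean([np.asarray(k["img"],float) for k in cs],0); C[n]=c
pickle.dump(C,open("C.pkl","wb"))
from scipy.optimize import minimize
def edgefit(c,x0,rs,z,zr=None,span=0.02):
    # maximize mean radial gradient magnitude along projected circle of radius r at height z
    g=cv2.GaussianBlur(c["img"].astype(np.float32),(0,0),1.0)
    def samp(P):
        uv=proj(c,P).astype(np.float32)
        return np.stack([cv2.remap(g[:,:,k],uv[:,:1],uv[:,1:],cv2.INTER_LINEAR)[:,0] for k in range(3)],1)
    def f(p):
        x,y=p; s=0
        for r in rs:
            d=samp(circ(x,y,r+.0025,z))-samp(circ(x,y,r-.0025,z))
            s+=np.linalg.norm(d.mean(0))
        return -s
    best=min(((f((x0[0]+a,x0[1]+b)),x0[0]+a,x0[1]+b) for a in np.arange(-span,span+1e-4,.002) for b in np.arange(-span,span+1e-4,.002)))
    r=minimize(f,best[1:],method="Nelder-Mead",options=dict(xatol=1e-4,fatol=1e-3))
    return r.x.round(4),round(-r.fun,1)
for nm,n,px,rs,z in [("collar","top",(295,247),[.056],.147),("collar","scene",(311,246),[.056],.147),
  ("wood","top",(204,284),[.0555],.027),("wood","scene",(268,364),[.0555],.027),("coin","top",(442,271),[.0365],.016)]:
    c=C[n];x0=onz(c,[px],z)[0];print(nm,n,x0.round(3),edgefit(c,x0,rs,z))
for n,(a,b,u,v) in {"scene":(285,210,345,275),"top":(262,215,330,275)}.items():
    im=C[n]["img"][b:v,a:u,::-1]; im=np.clip((im-20)*1.5,0,255).astype(np.uint8)
    cv2.imwrite(f"pics/n_{n}.png",cv2.resize(im,None,fx=9,fy=9,interpolation=cv2.INTER_CUBIC))
E
```

```text
collar top [0.54  0.047 0.147] (array([0.5438, 0.0543]), np.float64(68.9))
collar scene [0.544 0.056 0.147] (array([0.541 , 0.0582]), np.float64(50.4))
wood top [0.47  0.267 0.027] (array([0.4726, 0.2676]), np.float64(71.9))
wood scene [0.465 0.277 0.027] (array([0.4631, 0.278 ]), np.float64(130.1))
coin top [ 0.51  -0.299  0.016] (array([ 0.5101, -0.297 ]), np.float64(71.9))
```

View pics/n_scene.png

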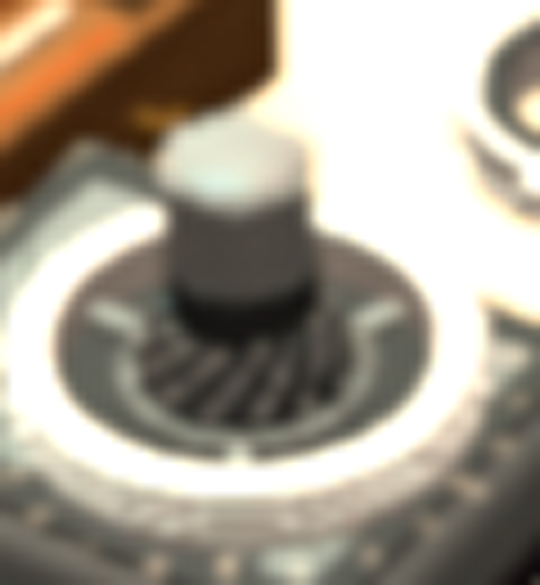

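View pics/n_top.png

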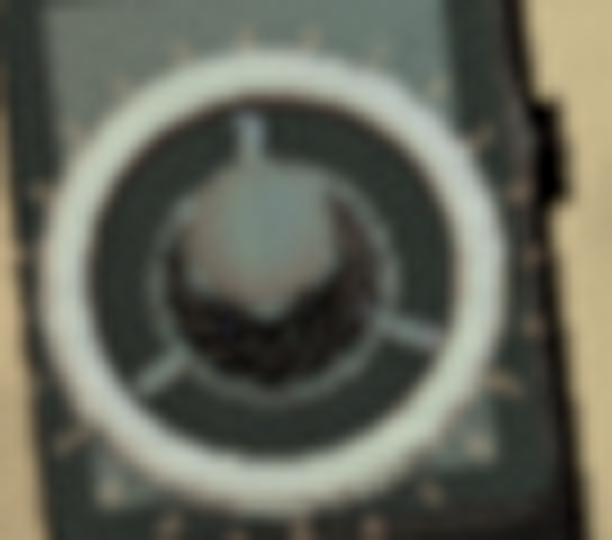

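```bash
python3 - <<'E'
from h import *
import pickle
C=pickle.load(open("C.pkl","rb"))
S=8
def ov(n,box,curves,f):
    a,b,u,v=box; im=np.clip(C[n]["img"][b:v,a:u,::-1]*1.2,0,255).astype(np.uint8)
    im=cv2.resize(im,None,fx=S,fy=S,interpolation=cv2.INTER_CUBIC)
    for P,col in curves:
        q=((proj(C[n],P)-[a,b]+.5)*S).astype(int); cv2.polylines(im,[q.reshape(-1,1,2)],True,col,1)
    return im
R,G,B=(0,0,255),(0,255,0),(255,0,0)
p=(.4726,.2676);q=(.4631,.278)
A=ov("top",(174,254,236,316),[(circ(*p,.0555,.027),R),(circ(*q,.0555,.027),G),(circ(*p,.0375,.009),B)],0)
Bm=ov("scene",(236,338,300,396),[(circ(*p,.0555,.027),R),(circ(*q,.0555,.027),G)],0)
def cat(x,y):
    h=max(x.shape[0],y.shape[0]);z=np.zeros((h,x.shape[1]+y.shape[1],3),np.uint8);z[:x.shape[0],:x.shape[1]]=x;z[:y.shape[0],x.shape[1]:]=y
    return cv2.resize(z,None,fx=.78,fy=.78)
cv2.imwrite("pics/o1.png",cat(A,Bm))
p=(.5438,.0543);q=(.541,.0582)
A=ov("top",(262,215,330,277),[(circ(*p,.056,.147),R),(circ(*q,.056,.147),G),(circ(*p,.0195,.202),B)],0)
Bm=ov("scene",(282,210,342,275),[(circ(*p,.056,.147),R),(circ(*q,.056,.147),G),(circ(*p,.0195,.202),B)],0)
cv2.imwrite("pics/o2.png",cat(A,Bm))
E
```

```text
(no output)
```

View pics/o1.png

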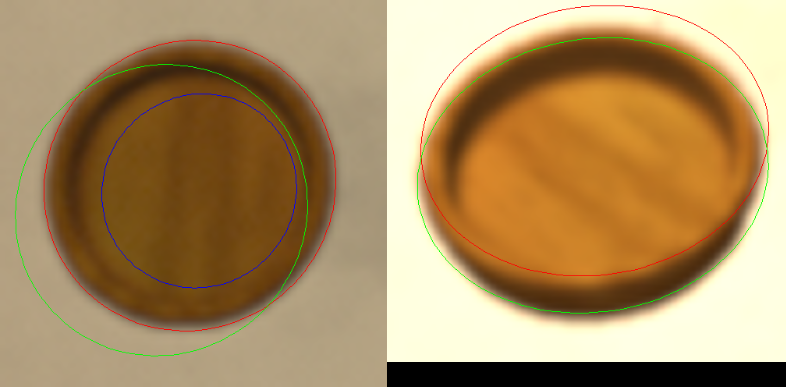

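View pics/o2.png

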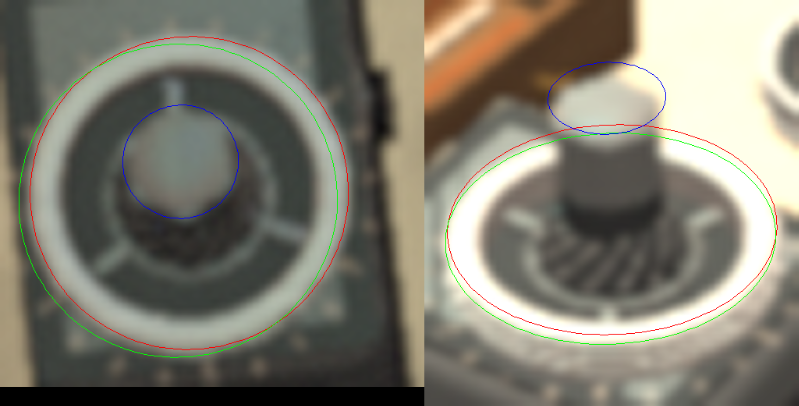

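```bash
python3 - <<'E'
from h import *
import pickle
C=pickle.load(open("C.pkl","rb"))
S=14
def hexp(x,y,z,yaw,R=.0393/2):
    a=np.radians(yaw)+np.arange(6)*np.pi/3; return np.c_[x+R*np.cos(a),y+R*np.sin(a),np.full(6,z)]
def hexring(x,y,z,yaw,R,n=20):
    H=hexp(x,y,z,yaw,R);return np.concatenate([H[i]+(np.linspace(0.02,.98,n)[:,None])*(H[(i+1)%6]-H[i]) for i in range(6)])
c=C["top"]; g=cv2.GaussianBlur(c["img"].astype(np.float32),(0,0),.6)
def samp(P):
    uv=proj(c,P).astype(np.float32);return np.stack([cv2.remap(g[:,:,k],uv[:,:1],uv[:,1:],cv2.INTER_CUBIC)[:,0] for k in range(3)],1)
res=[]
for z in (.196,.199,.202):
  for yaw in range(-30,30,3):
    best=0
    for dx in np.arange(-.005,.0051,.001):
      for dy in np.arange(-.005,.0051,.001):
        d=(samp(hexring(.5438+dx,.0543+dy,z,yaw,.0185))-samp(hexring(.5438+dx,.0543+dy,z,yaw,.0225))).sum(1)
        s=d.mean()
        if s>best: best=s;b=(dx,dy)
    res.append((round(best,1),z,yaw,np.round(b,4)))
for z in (.196,.199,.202): print(z,[(r[2],r[0],tuple(r[3]*1000)) for r in res if r[1]==z])
def ov(n,box,curves):
    a,b,u,v=box; im=C[n]["img"][b:v,a:u,::-1]; im=np.clip(im*(1.6 if n=="top" else 1.2),0,255).astype(np.uint8)
    im=cv2.resize(im,None,fx=S,fy=S,interpolation=cv2.INTER_CUBIC)
    for P,col in curves:
        q=((proj(C[n],P)-[a,b]+.5)*S).astype(int); cv2.polylines(im,[q.reshape(-1,1,2)],True,col,1)
    return im
x,y=.5438,.0543
ims=[]
for n,box in (("top",(278,228,306,266)),("scene",(297,218,325,256))):
    ims+= [ov(n,box,[]),ov(n,box,[(hexp(x,y,.2,0),(0,0,255)),(hexp(x,y,.2,13),(0,255,0)),(hexp(x,y,.172,13),(0,255,0))])]
cv2.imwrite("pics/hx.png",cv2.resize(np.hstack(ims),(800,270)))
cv2.imwrite("pics/hx2.png",np.hstack([ims[0],ims[2]]))
E
```

```text
0.196 [(-30, np.float32(59.5), (np.float64(1.0), np.float64(1.0))), (-27, np.float32(57.6), (np.float64(1.0), np.float64(1.0))), (-24, np.float32(56.2), (np.float64(0.0), np.float64(1.0))), (-21, np.float32(55.5), (np.float64(0.0), np.float64(1.0))), (-18, np.float32(55.3), (np.float64(0.0), np.float64(1.0))), (-15, np.float32(55.2), (np.float64(0.0), np.float64(1.0))), (-12, np.float32(55.9), (np.float64(1.0), np.float64(1.0))), (-9, np.float32(57.3), (np.float64(1.0), np.float64(1.0))), (-6, np.float32(59.0), (np.float64(1.0), np.float64(1.0))), (-3, np.float32(61.0), (np.float64(1.0), np.float64(1.0))), (0, np.float32(63.2), (np.float64(1.0), np.float64(1.0))), (3, np.float32(65.2), (np.float64(1.0), np.float64(1.0))), (6, np.float32(66.7), (np.float64(1.0), np.float64(1.0))), (9, np.float32(67.7), (np.float64(1.0), np.float64(1.0))), (12, np.float32(68.0), (np.float64(1.0), np.float64(1.0))), (15, np.float32(67.6), (np.float64(1.0), np.float64(1.0))), (18, np.float32(66.5), (np.float64(1.0), np.float64(1.0))), (21, np.float32(64.9), (np.float64(1.0), np.float64(1.0))), (24, np.fl
[... 1835 characters left out ...]
(59.0), (np.float64(0.0), np.float64(0.0))), (-3, np.float32(60.9), (np.float64(0.0), np.float64(0.0))), (0, np.float32(62.6), (np.float64(0.0), np.float64(0.0))), (3, np.float32(64.5), (np.float64(0.0), np.float64(1.0))), (6, np.float32(66.2), (np.float64(0.0), np.float64(0.0))), (9, np.float32(67.2), (np.float64(0.0), np.float64(0.0))), (12, np.float32(67.7), (np.float64(0.0), np.float64(1.0))), (15, np.float32(67.4), (np.float64(0.0), np.float64(1.0))), (18, np.float32(66.4), (np.float64(0.0), np.float64(1.0))), (21, np.float32(64.9), (np.float64(0.0), np.float64(1.0))), (24, np.float32(63.1), (np.float64(0.0), np.float64(1.0))), (27, np.float32(61.3), (np.float64(0.0), np.float64(1.0)))]
```

View pics/hx.png

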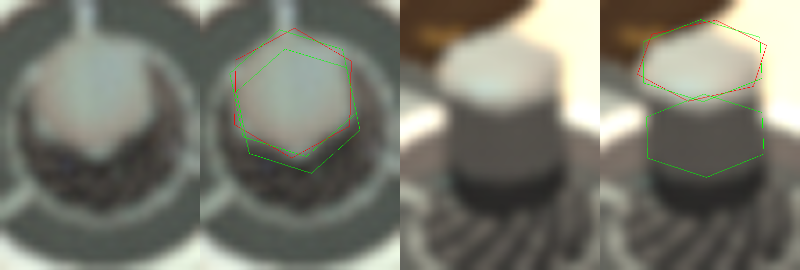

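View pics/hx2.png

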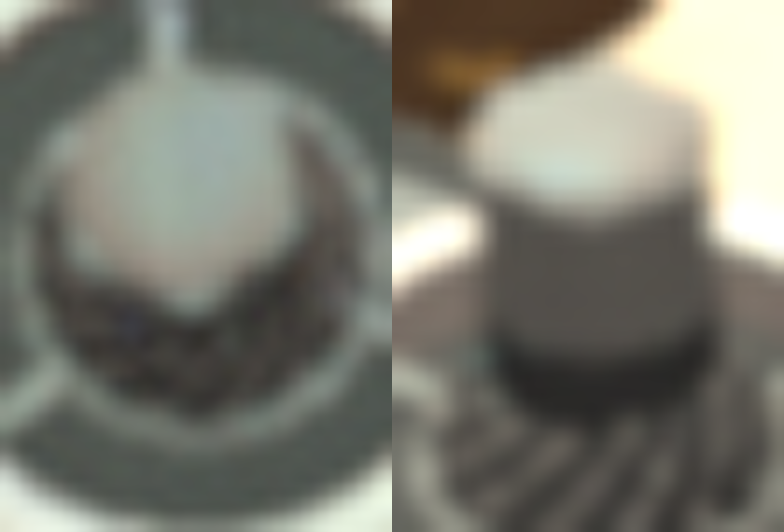

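Both views agree on the nut: axis about (0.544, 0.054), foot about 0.172, a corner at about 12° azimuth. I'll move over it now, raising as I go.

Emit:
arm_command:
  motion: "0.15 -0.125 -0.04 0 0 0 1;0.15 -0.125 -0.04 0 0 0 1;0.15 -0.125 -0.03 0 0 0 1;0.15 -0.125 -0.03 0 0 0 1;0.15 -0.125 -0.03 0 0 0 1;0.15 -0.125 -0.03 0 0 0 1;0.15 -0.125 -0.03 0 0 0 1;0.15 -0.125 -0.02 0 0 0 1;0.15 -0.125 -0.02 0 0 0 1;0.15 -0.125 -0.02 0 0 0 1"

```text
time_s: 2.13
eef_pos: [0.3941, -0.2007, 0.2902]
eef_rot: [0.001, 0.987, 0.16, 0.001]
wrist_force: [1.3, -0.5, 1.1]
opening: 0.997
```

Emit:
arm_command:
  motion: "0.15 -0.125 -0.02 0 0 -0.119 1;0 0 0 0 0 -0.119 1;0 0 0 0 0 -0.119 1;0 0 0 0 0 -0.119 1;0 0 0 0 0 -0.119 1;0 0 0 0 0 -0.119 1;0 0 0 0 0 -0.119 1;0 0 0 0 0 -0.119 1;0 0 0 0 0 -0.119 1;0 0 0 0 0 -0.119 1"

```text
time_s: 2.97
eef_pos: [0.4204, -0.1546, 0.298]
eef_rot: [0.004, 0.705, 0.709, 0.002]
wrist_force: [-0.3, -0.3, 0.1]
opening: 1.001
```

Emit:
arm_command:
  motion: "0 0 0 0 0 -0.119 1;0 0 0 0 0 -0.119 1;0 0 0 0 0 -0.119 1;0 0 0 0 0 -0.119 1;0 0 0 0 0 -0.119 1;0 0 0 0 0 -0.119 1;0 0 0 0 0 -0.119 1;0 0 0 0 0 -0.119 1;0 0 0 0 0 -0.119 1;0 0 0 0 0 -0.119 1"

```text
time_s: 3.8
eef_pos: [0.4203, -0.1544, 0.299]
eef_rot: [0.006, 0.157, 0.988, -0.001]
wrist_force: [-0.4, 0.4, 0.1]
opening: 1.0
```

Emit:
arm_command:
  motion: "0 0 0 0 0 -0.119 1;0 0 0 0 0 -0.119 1;0 0 0 0 0 -0.119 1;0 0 0 0 0 -0.119 1;0 0 0 0 0 -0.119 1;0 0 0 0 0 -0.119 1;0 0 0 0 0 -0.119 1;0 0 0 0 0 -0.119 1;0 0 0 0 0 -0.119 1;0 0 0 0 0 -0.119 1"

```text
time_s: 4.63
eef_pos: [0.4204, -0.154, 0.3]
eef_rot: [0.004, -0.448, 0.894, -0.005]
wrist_force: [0.1, 1.0, -0.2]
opening: 1.0
```

```bash
cat > mv.py <<'E'
import sys,numpy as np
from bench import *
from scipy.spatial.transform import Rotation as Ro
def togo(p,az=None):
    o=get_obs();q=np.array(o["eef_rot"]);R=Ro.from_quat(q[[1,2,3,0]])
    a=np.radians(az) if az is not None else np.arctan2(R.as_matrix()[1,0],R.as_matrix()[0,0])
    Rt=Ro.from_matrix(np.array([[np.cos(a),np.sin(a),0],[np.sin(a),-np.cos(a),0],[0,0,-1]]))
    d=R.inv().apply(np.array(p)-o["eef_pos"]);r=(R.inv()*Rt).as_rotvec()
    azn=np.degrees(np.arctan2(R.as_matrix()[1,0],R.as_matrix()[0,0]))
    print("t",round(o["time_s"],2),"pos",np.round(o["eef_pos"],4),"az",round(azn,1),"tilt",np.round(R.as_matrix()[:2,2],4),"q",np.round(o["q"],2))
    print("F",np.round(o["wrist_force"],1),"M",np.round(o["torque"],2),"open",round(o["opening"],3))
    print("shift units",np.round(d/.2,3),"turn units",np.round(r/(np.pi/3),3),"mm",np.round(d*1000,1),"rows>=",np.round(max(np.linalg.norm(d)/.0417,np.degrees(np.linalg.norm(r))/7.16),1))
if __name__=="__main__":
    v=[float(x) for x in sys.argv[1:]];togo(v[:3],v[3] if len(v)>3 else None)
E
python3 mv.py .5438 .0545 .28 252
```

```text
t 4.63 pos [ 0.4204 -0.154   0.3   ] az -126.8 tilt [ 0.0121 -0.0055] q [-0.62 -0.18  1.83  0.    1.48 -3.12]
F [ 0.1  1.  -0.2] M [-0.04  0.02  0.36] open 1.0
shift units [-1.204  0.132  0.102] turn units [-0.013  0.001 -0.313] mm [-240.8   26.3   20.3] rows>= 5.8
```

Emit:
arm_command:
  motion: "-0.172 0.019 0 0 0 0 1;-0.172 0.019 0 0 0 0 1;-0.172 0.019 0 0 0 0 1;-0.172 0.019 0 0 0 0 1;-0.172 0.019 0 0 0 0 1;-0.172 0.019 0 0 0 0 1;-0.15 0.019 0 0 0 0 1;0 0 0 0 0 -0.1 1;0 0 0 0 0 -0.1 1;0 0 0 0 0 -0.1 1"

```text
time_s: 5.47
eef_pos: [0.5472, 0.0601, 0.3007]
eef_rot: [0.004, -0.583, 0.812, -0.008]
wrist_force: [0.2, 0.6, -0.3]
opening: 1.001
```

```bash
python3 mv.py .5438 .0545 .26 252
```

```text
t 5.47 pos [0.5472 0.0601 0.3007] az -108.7 tilt [ 0.0155 -0.0075] q [-0.1   0.06  1.6  -0.01  1.47 -2.92]
F [ 0.2  0.6 -0.3] M [-0.01 -0.01 -0.02] open 1.001
shift units [0.031 0.011 0.204] turn units [-0.016 -0.002 -0.011] mm [ 6.3  2.1 40.7] rows>= 1.0
```

Emit:
arm_command:
  motion: "0.016 0.006 0.1 -0.016 -0.002 -0.011 1;0.016 0.006 0.1 0 0 0 1;0 0 0.1 0 0 0 1;0 0 0.03 0 0 0 1;0 0 0 0 0 0 1"

```text
time_s: 5.88
eef_pos: [0.5446, 0.0558, 0.2343]
eef_rot: [0.001, -0.592, 0.806, -0.001]
wrist_force: [0.0, 0.2, 0.0]
opening: 1.0
```

```bash
python3 mv.py .5438 .0545 .181 252; python3 - <<'E'
from bench import *
from h import *
o=get_obs();p=o["eef_pos"]
ims=[]
for n in ("top","scene"):
    c=camera(n);u=proj(c,[p])[0];print(n,u);a,b=int(u[0])-40,int(u[1])-45
    im=cv2.resize(np.asarray(c["img"])[b:b+90,a:a+80,::-1],None,fx=5,fy=5,interpolation=cv2.INTER_CUBIC)
    q=((u-[a,b]+.5)*5).astype(int);cv2.circle(im,tuple(map(int,q)),4,(0,0,255),1);ims.append(im)
cv2.imwrite("pics/hov.png",np.hstack(ims))
E
```

```text
t 5.88 pos [0.5446 0.0558 0.2343] az -107.4 tilt [ 0.0039 -0.0003] q [-0.11  0.11  1.68  0.    1.35 -2.95]
F [0.  0.2 0. ] M [ 0.01 -0.01  0.04] open 1.0
shift units [0.007 0.003 0.267] turn units [-0.004  0.001  0.01 ] mm [ 1.5  0.6 53.3] rows>= 1.3
top [288.88862241 236.98515977]
scene [309.48245718 212.75929881]
```

View pics/hov.png

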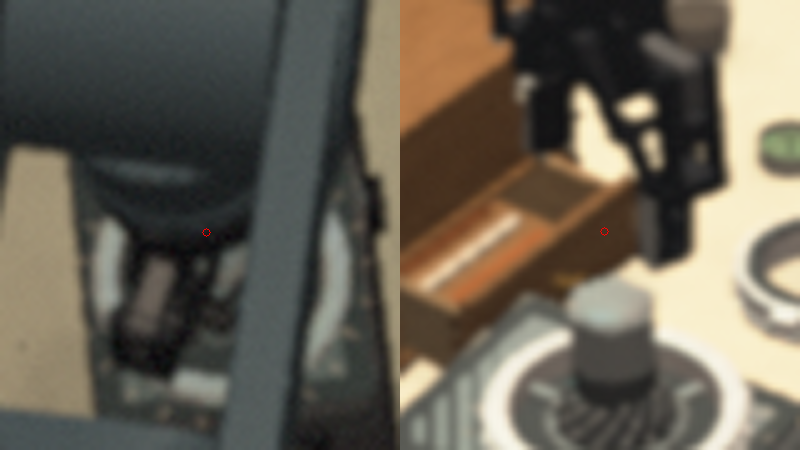

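Emit:
arm_command:
  motion: "0.004 0.002 0.08 -0.004 0.001 0.01 1;0.003 0.001 0.08 0 0 0 1;0 0 0.07 0 0 0 1;0 0 0.035 0 0 0 1;0 0 0 0 0 0 1"

```text
time_s: 6.4
eef_pos: [0.55, 0.054, 0.1898]
eef_rot: [0.006, -0.587, 0.809, -0.005]
wrist_force: [0.8, 0.0, -0.3]
opening: 0.999
```

```bash
python3 mv.py .5438 .0545 .181 252
```

```text
t 6.4 pos [0.55   0.054  0.1898] az -108.1 tilt [ 0.0157 -0.0019] q [-0.12  0.16  1.72 -0.    1.25 -2.94]
F [ 0.8  0.  -0.3] M [0.   0.   0.03] open 0.999
shift units [0.008 0.031 0.044] turn units [-0.015  0.003 -0.001] mm [1.5 6.2 8.7] rows>= 0.3
```

Emit:
arm_command:
  motion: "0.004 0.015 0.015 -0.015 0.003 0 1;0.004 0.012 0.015 0 0 0 1;0 0.005 0.013 0 0 0 1;0 0 0 0 0 0 1"

```text
time_s: 6.73
eef_pos: [0.5451, 0.0543, 0.1846]
eef_rot: [0.001, -0.587, 0.809, -0.001]
wrist_force: [-0.0, 0.5, 0.2]
opening: 1.001
```

```bash
python3 mv.py .5438 .0545 .181 252
```

```text
t 6.73 pos [0.5451 0.0543 0.1846] az -108.1 tilt [ 0.0036 -0.0004] q [-0.12  0.16  1.72 -0.    1.25 -2.94]
F [-0.   0.5  0.2] M [-0.02  0.01  0.03] open 1.001
shift units [0.001 0.007 0.018] turn units [-0.003  0.001 -0.001] mm [0.3 1.3 3.5] rows>= 0.1
```

Emit:
arm_command:
  motion: "0.001 0.006 0.022 -0.003 0.001 0 1;0 0.002 0.003 0 0 0 1;0 0 0 0 0 0 0.6;0 0 0 0 0 0 0.6;0 0 0 0 0 0 0.6;0 0 0 0 0 0 0.6"

```text
time_s: 7.23
eef_pos: [0.544, 0.0547, 0.1803]
eef_rot: [0.001, -0.587, 0.809, -0.001]
wrist_force: [0.7, 0.7, 0.3]
opening: 0.602
```

```bash
python3 mv.py .5438 .0545 .181 252; python3 - <<'E'
from bench import *
from h import *
ims=[]
for n,(u,v) in (("top",(292,245)),("scene",(310,235))):
    c=camera(n);a,b=u-40,v-45
    ims.append(cv2.resize(np.asarray(c["img"])[b:b+90,a:a+80,::-1],None,fx=5,fy=5,interpolation=cv2.INTER_CUBIC))
cv2.imwrite("pics/gr.png",np.hstack(ims))
E
```

```text
t 7.23 pos [0.544  0.0547 0.1803] az -108.0 tilt [ 0.0022 -0.0007] q [-0.12  0.17  1.73 -0.    1.24 -2.94]
F [0.7 0.7 0.3] M [-0.    0.04 -0.  ] open 0.602
shift units [ 0.001  0.001 -0.003] turn units [-0.002  0.    -0.001] mm [ 0.3  0.1 -0.7] rows>= 0.0
```

View pics/gr.png

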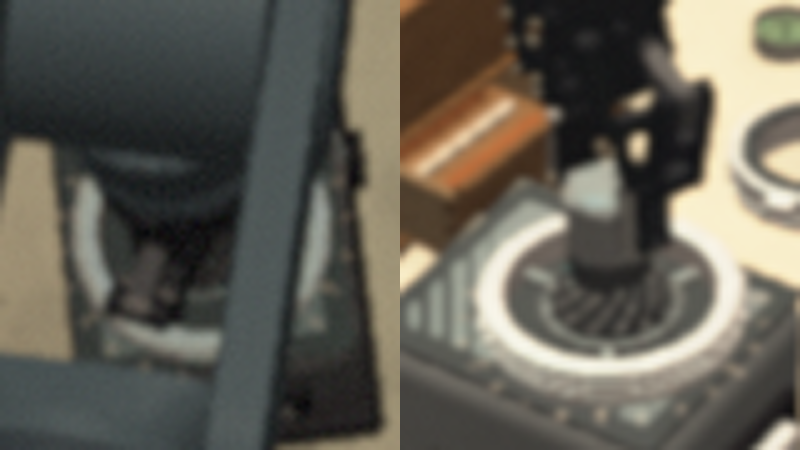

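Emit:
arm_command:
  motion: "0 0 0 0 0 0 0.45;0 0 0 0 0 0 0.45;0 0 0 0 0 0 0.3;0 0 0 0 0 0 0.3;0 0 0 0 0 0 0.3"

```text
time_s: 7.75
eef_pos: [0.5435, 0.0549, 0.1808]
eef_rot: [0.0, -0.588, 0.809, -0.0]
wrist_force: [-0.2, 0.1, 0.5]
opening: 0.386
```

```bash
python3 mv.py .5438 .0545 .181 252
```

```text
t 7.75 pos [0.5435 0.0549 0.1808] az -108.0 tilt [ 0.001  -0.0005] q [-0.12  0.17  1.73 -0.    1.24 -2.94]
F [-0.2  0.1  0.5] M [-0.03  0.13 -0.05] open 0.386
shift units [ 0.001 -0.002 -0.001] turn units [-0.001 -0.    -0.001] mm [ 0.3 -0.4 -0.2] rows>= 0.0
```

Emit:
arm_command:
  motion: "0 0 0 0 0 0 0;0 0 0 0 0 0.08 0;0 0 0 0 0 0.08 0;0 0 0 0 0 0.08 0"

```text
time_s: 8.08
eef_pos: [0.543, 0.0549, 0.1808]
eef_rot: [-0.0, -0.478, 0.878, -0.0]
wrist_force: [-2.3, 0.2, 1.7]
opening: 0.382
```

```bash
python3 mv.py .5437 .0548 .1808
```

```text
t 8.08 pos [0.543  0.0549 0.1808] az -122.9 tilt [-0.0002 -0.0006] q [-0.12  0.17  1.73 -0.    1.24 -2.68]
F [-2.3  0.2  1.7] M [ 0.05  0.34 -0.02] open 0.382
shift units [-0.002 -0.003 -0.   ] turn units [-0.    -0.001  0.   ] mm [-0.3 -0.6 -0. ] rows>= 0.0
```

Emit:
arm_command:
  motion: "-0.002 -0.003 0 0 0 0.09 0;0 0 0 0 0 0.09 0;0 0 0 0 0 0.09 0;0 0 0 0 0 0.09 0"

```text
time_s: 8.42
eef_pos: [0.5424, 0.0552, 0.1808]
eef_rot: [-0.002, -0.296, 0.955, 0.0]
wrist_force: [-2.4, 0.7, 1.8]
opening: 0.386
```

```bash
python3 mv.py .5437 .0548 .1808
```

```text
t 8.42 pos [0.5424 0.0552 0.1808] az -145.5 tilt [-0.0034 -0.0003] q [-0.12  0.17  1.73 -0.    1.25 -2.29]
F [-2.4  0.7  1.8] M [0.07 0.36 0.03] open 0.386
shift units [-0.004 -0.005 -0.   ] turn units [ 0.002 -0.003 -0.   ] mm [-0.9 -1.  -0. ] rows>= 0.0
```

Emit:
arm_command:
  motion: "0 -0.002 0 0.002 -0.003 0.09 0;0 0 0 0 0 0.09 0;0 0 0 0 0 0.09 0"

```text
time_s: 8.67
eef_pos: [0.5418, 0.0555, 0.1808]
eef_rot: [-0.001, -0.152, 0.988, 0.0]
wrist_force: [-1.0, 0.9, 0.8]
opening: 0.385
```

```bash
python3 mv.py .543 .055 .1808
```

```text
t 8.67 pos [0.5418 0.0555 0.1808] az -162.5 tilt [-0.0015  0.0006] q [-0.12  0.17  1.73  0.    1.25 -1.99]
F [-1.   0.9  0.8] M [-0.    0.35 -0.  ] open 0.385
shift units [-0.005 -0.004  0.   ] turn units [ 0.001 -0.001 -0.   ] mm [-1.  -0.8  0. ] rows>= 0.0
```

Emit:
arm_command:
  motion: "-0.002 -0.002 0 0.001 -0.001 0.09 0;0 0 0 0 0 0.09 0;0 0 0 0 0 0 0"

```text
time_s: 8.92
eef_pos: [0.5417, 0.0559, 0.1813]
eef_rot: [-0.001, -0.052, 0.999, 0.0]
wrist_force: [-1.1, -0.3, 1.6]
opening: 0.384
```

```bash
python3 mv.py .543 .055 .1808; python3 - <<'E'
from bench import *
from h import *
ims=[]
for n,(u,v) in (("top",(292,245)),("scene",(310,235))):
    c=camera(n);a,b=u-40,v-45
    ims.append(cv2.resize(np.asarray(c["img"])[b:b+90,a:a+80,::-1],None,fx=5,fy=5,interpolation=cv2.INTER_CUBIC))
cv2.imwrite("pics/tn.png",np.hstack(ims))
E
```

```text
t 8.92 pos [0.5417 0.0559 0.1813] az -174.1 tilt [-0.0015  0.0007] q [-0.12  0.16  1.73  0.    1.25 -1.79]
F [-1.1 -0.3  1.6] M [0.08 0.19 0.  ] open 0.384
shift units [-0.006 -0.005  0.003] turn units [ 0.001 -0.001 -0.   ] mm [-1.2 -1.   0.5] rows>= 0.0
```

View pics/tn.png

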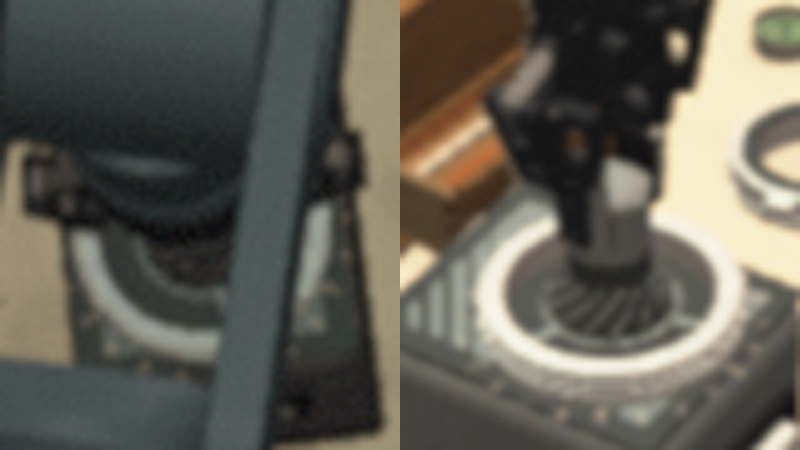

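Emit:
arm_command:
  motion: "0 0 -0.001 0 0 0.09 0;0 0 -0.002 0 0 0.09 0;0 0 0 0 0 0 0"

```text
time_s: 9.27
eef_pos: [0.5414, 0.0562, 0.1814]
eef_rot: [-0.001, 0.038, 0.999, 0.001]
wrist_force: [-1.0, 1.2, 1.5]
opening: 0.385
```

```bash
python3 mv.py .543 .055 .1808
```

```text
t 9.27 pos [0.5414 0.0562 0.1814] az 175.6 tilt [-0.0022  0.0013] q [-0.12  0.16  1.73  0.    1.25 -1.61]
F [-1.   1.2  1.5] M [ 0.09  0.22 -0.01] open 0.385
shift units [-0.008 -0.005  0.003] turn units [ 0.001 -0.002 -0.   ] mm [-1.7 -1.   0.6] rows>= 0.0
```

Emit:
arm_command:
  motion: "-0.003 -0.002 -0.003 0.001 -0.001 0.09 0;0 0 -0.004 0 0 0.09 0;0 0 -0.002 0 0 0 0"

```text
time_s: 9.52
eef_pos: [0.5408, 0.0564, 0.1817]
eef_rot: [-0.002, 0.129, 0.992, 0.0]
wrist_force: [-0.2, 1.2, -0.9]
opening: 0.387
```

```bash
python3 mv.py .542 .0555 .1808
```

```text
t 9.52 pos [0.5408 0.0564 0.1817] az 165.2 tilt [-0.0043  0.0016] q [-0.12  0.16  1.73  0.    1.25 -1.43]
F [-0.2  1.2 -0.9] M [ 0.07 -0.1  -0.02] open 0.387
shift units [-0.007 -0.003  0.005] turn units [ 0.    -0.004 -0.   ] mm [-1.4 -0.6  0.9] rows>= 0.0
```

Emit:
arm_command:
  motion: "-0.005 -0.002 -0.003 0 -0.004 0.09 0;0 0 -0.003 0 0 0.09 0;0 0 -0.002 0 0 0 0"

```text
time_s: 9.77
eef_pos: [0.5408, 0.0569, 0.1818]
eef_rot: [-0.002, 0.215, 0.977, 0.001]
wrist_force: [0.1, 0.1, -1.1]
opening: 0.384
```

```bash
python3 mv.py .542 .0555 .1808
```

```text
t 9.77 pos [0.5408 0.0569 0.1818] az 155.1 tilt [-0.0027  0.0026] q [-0.11  0.16  1.73  0.    1.25 -1.25]
F [ 0.1  0.1 -1.1] M [ 0.04 -0.06 -0.03] open 0.384
shift units [-0.009 -0.004  0.005] turn units [ 0.001 -0.003 -0.   ] mm [-1.7 -0.7  1. ] rows>= 0.1
```

Emit:
arm_command:
  motion: "-0.006 -0.003 -0.006 0.001 -0.003 0.09 0;0 0 -0.006 0 0 0.09 0;0 0 0 0 0 0 0"

```text
time_s: 10.02
eef_pos: [0.5406, 0.0573, 0.1826]
eef_rot: [-0.002, 0.299, 0.954, 0.001]
wrist_force: [0.5, 0.6, -0.2]
opening: 0.384
```

```bash
python3 mv.py .542 .0555 .1808
```

```text
t 10.02 pos [0.5406 0.0573 0.1826] az 145.2 tilt [-0.0031  0.0031] q [-0.11  0.16  1.73  0.    1.25 -1.08]
F [ 0.5  0.6 -0.2] M [ 0.06 -0.03  0.04] open 0.384
shift units [-0.011 -0.003  0.009] turn units [ 0.001 -0.004 -0.   ] mm [-2.2 -0.6  1.8] rows>= 0.1
```

```bash
cat > ax.py <<'E'
import numpy as np
D=np.array([(252,.5435,.0549),(237.1,.543,.0549),(214.5,.5424,.0552),(197.5,.5418,.0555),(185.9,.5417,.0559),(175.6,.5414,.0562),(165.2,.5408,.0564),(155.1,.5408,.0569),(145.2,.5406,.0573)])
A=[];b=[]
for a,x,y in D:
    c,s=np.cos(np.radians(a)),np.sin(np.radians(a))
    # axis = pos + ox*(c,s)+oy*(s,-c)
    A+=[[1,0,-c,-s],[0,1,-s,c]];b+=[x,y]
r=np.linalg.lstsq(np.array(A),np.array(b),rcond=None);print((r[0]*1000).round(2),r[1])
print((np.array(b)-np.array(A)@r[0]).reshape(-1,2).round(5))
E
python3 ax.py
```

```text
[543.09  57.19  -1.85   1.22] [4.28917755e-07]
[[-1.7e-04 -1.6e-04]
 [-1.0e-04 -8.0e-05]
 [ 1.5e-04  5.0e-05]
 [ 1.1e-04  2.0e-05]
 [ 3.3e-04  1.0e-04]
 [ 2.5e-04  8.0e-05]
 [-1.9e-04 -9.0e-05]
 [-1.0e-04  3.0e-05]
 [-2.7e-04  5.0e-05]]
```

Emit:
arm_command:
  motion: "0 0 -0.007 0.001 -0.003 0.1 0;0 0 -0.006 0 0 0.1 0;0 0 -0.006 0 0 0.1 0;0 0 0 0 0 0 0"

```text
time_s: 10.35
eef_pos: [0.5406, 0.0579, 0.1847]
eef_rot: [-0.001, 0.436, 0.9, 0.0]
wrist_force: [1.1, 0.4, -1.4]
opening: 0.384
```

```bash
python3 mv.py .5410 .0585 .1808
```

```text
t 10.35 pos [0.5406 0.0579 0.1847] az 128.3 tilt [-0.0015  0.0018] q [-0.11  0.16  1.73  0.    1.25 -0.78]
F [ 1.1  0.4 -1.4] M [ 0.13 -0.22  0.02] open 0.384
shift units [0.001 0.003 0.02 ] turn units [-0.    -0.002  0.   ] mm [0.2 0.7 3.9] rows>= 0.1
```

Emit:
arm_command:
  motion: "0 0.002 -0.002 0 -0.002 0.1 0;0 0 -0.003 0 0 0.1 0;0 0 -0.003 0 0 0.1 0;0 0 0 0 0 0 0"

```text
time_s: 10.68
eef_pos: [0.541, 0.0584, 0.1855]
eef_rot: [-0.0, 0.561, 0.828, 0.0]
wrist_force: [0.2, 2.0, -0.4]
opening: 0.384
```

```bash
python3 mv.py .5418 .0594 .1808
```

```text
t 10.68 pos [0.541  0.0584 0.1855] az 111.7 tilt [-0.0004  0.0007] q [-0.11  0.16  1.73  0.    1.25 -0.49]
F [ 0.2  2.  -0.4] M [ 0.18 -0.14 -0.  ] open 0.384
shift units [0.003 0.006 0.024] turn units [-0.    -0.001  0.   ] mm [0.7 1.1 4.7] rows>= 0.1
```

Emit:
arm_command:
  motion: "0 0.002 -0.004 0 -0.001 0.1 0;0 0.001 -0.004 0 0 0.1 0;0 0 -0.004 0 0 0.1 0;0 0 0 0 0 0 0"

```text
time_s: 11.02
eef_pos: [0.5415, 0.0588, 0.187]
eef_rot: [-0.0, 0.674, 0.739, -0.0]
wrist_force: [0.8, 1.3, -1.0]
opening: 0.382
```

```bash
python3 mv.py .5425 .0593 .1808
```

```text
t 11.02 pos [0.5415 0.0588 0.187 ] az 95.2 tilt [-0.0005  0.0003] q [-0.11  0.16  1.73  0.    1.26 -0.2 ]
F [ 0.8  1.3 -1. ] M [ 0.17 -0.19 -0.01] open 0.382
shift units [0.002 0.005 0.031] turn units [-0. -0.  0.] mm [0.4 1.  6.2] rows>= 0.2
```

Emit:
arm_command:
  motion: "0.001 0.002 -0.004 0 0 0.1 0;0 0.001 -0.004 0 0 0.1 0;0 0 -0.004 0 0 0.1 0;0 0 0 0 0 0 0"

```text
time_s: 11.35
eef_pos: [0.542, 0.0589, 0.1882]
eef_rot: [-0.001, 0.772, 0.635, -0.0]
wrist_force: [1.8, 0.9, -1.2]
opening: 0.385
```

```bash
python3 mv.py .5433 .0594 .1808
```

```text
t 11.35 pos [0.542  0.0589 0.1882] az 78.9 tilt [-0.0012  0.0005] q [-0.11  0.16  1.72  0.    1.26  0.08]
F [ 1.8  0.9 -1.2] M [ 0.09 -0.24 -0.  ] open 0.385
shift units [0.004 0.006 0.037] turn units [-0.001 -0.     0.   ] mm [0.7 1.2 7.4] rows>= 0.2
```

Emit:
arm_command:
  motion: "0.002 0.001 -0.004 -0.001 0 0.1 0;0.001 0.001 -0.004 0 0 0.1 0;0 0 -0.004 0 0 0.1 0;0 0 0 0 0 0 0"

```text
time_s: 11.68
eef_pos: [0.543, 0.0583, 0.1905]
eef_rot: [0.001, 0.855, 0.519, -0.0]
wrist_force: [0.9, 0.8, -2.8]
opening: 0.382
```

```bash
python3 mv.py .5437 .0592 .1808
```

```text
t 11.68 pos [0.543  0.0583 0.1905] az 62.6 tilt [ 0.0008 -0.0019] q [-0.11  0.16  1.72 -0.    1.26  0.37]
F [ 0.9  0.8 -2.8] M [ 0.21 -0.14 -0.02] open 0.382
shift units [0.006 0.001 0.048] turn units [0.001 0.001 0.   ] mm [1.2 0.1 9.7] rows>= 0.2
```

Emit:
arm_command:
  motion: "0.002 0 -0.001 0.001 0.001 0.1 0;0.001 0 -0.002 0 0 0.1 0;0 0 -0.002 0 0 0.1 0;0 0 0 0 0 0 0"

```text
time_s: 12.02
eef_pos: [0.5431, 0.0581, 0.1914]
eef_rot: [0.001, 0.919, 0.394, -0.0]
wrist_force: [1.0, 1.9, -2.6]
opening: 0.387
```

```bash
python3 mv.py .5437 .0592 .1808
```

```text
t 12.02 pos [0.5431 0.0581 0.1914] az 46.4 tilt [-0.0003 -0.0014] q [-0.11  0.16  1.72 -0.    1.27  0.65]
F [ 1.   1.9 -2.6] M [ 0.4  -0.16  0.03] open 0.387
shift units [ 0.006 -0.002  0.053] turn units [0.001 0.001 0.   ] mm [ 1.2 -0.4 10.6] rows>= 0.3
```

Emit:
arm_command:
  motion: "0.005 -0.003 -0.002 0.001 0.001 0.1 0;0.002 -0.001 -0.003 0 0 0.1 0;0 0 -0.003 0 0 0.1 0;0 0 0 0 0 0 0"

```text
time_s: 12.35
eef_pos: [0.5436, 0.0581, 0.1931]
eef_rot: [0.001, 0.966, 0.26, -0.001]
wrist_force: [0.6, 1.3, -2.6]
opening: 0.384
```

```bash
python3 mv.py .5441 .059 .1808
```

```text
t 12.35 pos [0.5436 0.0581 0.1931] az 30.2 tilt [-0.0004 -0.0028] q [-0.11  0.16  1.72 -0.    1.27  0.94]
F [ 0.6  1.3 -2.6] M [ 0.1  -0.05 -0.05] open 0.384
shift units [ 0.005 -0.003  0.062] turn units [0.002 0.002 0.   ] mm [ 0.9 -0.5 12.3] rows>= 0.3
```

Emit:
arm_command:
  motion: "0.004 -0.003 -0.003 0.002 0.002 0.1 0;0.002 -0.001 -0.003 0 0 0.1 0;0 0 -0.003 0 0 0.1 0;0 0 0 0 0 0 0"

```text
time_s: 12.68
eef_pos: [0.5443, 0.058, 0.195]
eef_rot: [0.001, 0.993, 0.122, 0.0]
wrist_force: [-0.1, 0.3, -2.4]
opening: 0.383
```

```bash
python3 mv.py .5446 .0585 .1808
```

```text
t 12.68 pos [0.5443 0.058  0.195 ] az 14.0 tilt [ 0.0006 -0.0023] q [-0.11  0.15  1.71 -0.    1.27  1.22]
F [-0.1  0.3 -2.4] M [-0.03 -0.05  0.03] open 0.383
shift units [ 0.002 -0.002  0.071] turn units [0.002 0.    0.   ] mm [ 0.4 -0.5 14.2] rows>= 0.3
```

Emit:
arm_command:
  motion: "0 0 -0.003 0.002 0 0.1 0;0 0 -0.003 0 0 0.1 0;0 0 -0.003 0 0 0.1 0;0 0 -0.003 0 0 0.1 0;0 0 0 0 0 0 0"

```text
time_s: 13.1
eef_pos: [0.5442, 0.0567, 0.1973]
eef_rot: [0.001, 0.998, -0.068, 0.0]
wrist_force: [0.0, 0.5, -1.4]
opening: 0.387
```

```bash
python3 mv.py .5446 .0585 .1808
```

```text
t 13.1 pos [0.5442 0.0567 0.1973] az -7.8 tilt [-0.0002 -0.0024] q [-0.11  0.15  1.71 -0.    1.28  1.6 ]
F [ 0.   0.5 -1.4] M [ 0.02 -0.01 -0.04] open 0.387
shift units [ 0.001 -0.01   0.082] turn units [ 0.002 -0.    -0.   ] mm [ 0.1 -1.9 16.5] rows>= 0.4
```

Emit:
arm_command:
  motion: "0 0 -0.008 0 0 0.05 0;0 0 -0.008 0 0 0.05 0;0 0 0 0 0 0 0"

```text
time_s: 13.35
eef_pos: [0.5441, 0.0561, 0.2002]
eef_rot: [0.002, 0.994, -0.105, -0.0]
wrist_force: [0.3, 0.6, -1.4]
opening: 0.386
```

```bash
python3 mv.py .5446 .0585 .1808
```

```text
t 13.35 pos [0.5441 0.0561 0.2002] az -12.1 tilt [-0.0007 -0.0033] q [-0.11  0.15  1.71 -0.    1.28  1.67]
F [ 0.3  0.6 -1.4] M [0.04 0.01 0.04] open 0.386
shift units [ 0.    -0.013  0.097] turn units [ 0.003 -0.    -0.   ] mm [ 0.  -2.6 19.4] rows>= 0.5
```

Free: the pull reads only the nut's own weight. I'll lift straight up slowly.

Emit:
arm_command:
  motion: "0 -0.005 -0.012 0.003 0 0 0;0 -0.004 -0.012 0 0 0 0;0 0 -0.015 0 0 0 0;0 0 -0.02 0 0 0 0;0 0 -0.02 0 0 0 0;0 0 -0.03 0 0 0 0;0 0 -0.04 0 0 0 0;0 0 -0.05 0 0 0 0;0 0 -0.05 0 0 0 0;0 0 -0.05 0 0 0 0"

```text
time_s: 14.18
eef_pos: [0.5434, 0.0579, 0.264]
eef_rot: [0.0, 0.996, -0.091, -0.002]
wrist_force: [-0.4, 0.5, -0.8]
opening: 0.385
```

```bash
python3 mv.py .51 -.297 .25; python3 - <<'E'
from bench import *
from h import *
ims=[]
for n,(u,v) in (("top",(292,245)),("scene",(310,220))):
    c=camera(n);a,b=u-40,v-45
    ims.append(cv2.resize(np.asarray(c["img"])[b:b+90,a:a+80,::-1],None,fx=5,fy=5,interpolation=cv2.INTER_CUBIC))
cv2.imwrite("pics/li.png",np.hstack(ims))
E
```

```text
t 14.18 pos [0.5434 0.0579 0.264 ] az -10.5 tilt [-0.0032 -0.0001] q [-0.11  0.09  1.64 -0.    1.41  1.64]
F [-0.4  0.5 -0.8] M [ 0.06 -0.01  0.06] open 0.385
shift units [0.159 1.775 0.071] turn units [0.001 0.003 0.   ] mm [ 31.7 355.   14.1] rows>= 8.6
```

View pics/li.png

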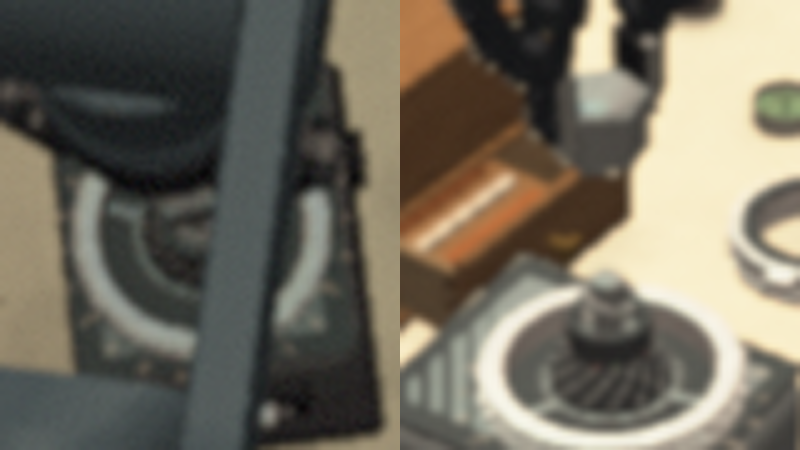

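```bash
python3 - <<'E'
from bench import *
from h import *
c=camera("scene")
print([(np.round(d["box"]),d["conf"]) for d in search_frame("scene","coin_dish")])
t=camera("top");print([(np.round(d["box"]),d["conf"]) for d in search_frame("top","coin_dish")])
im=np.asarray(c["img"])
a,b=380,195
S=7;z=cv2.resize(im[b:b+55,a:a+60,::-1],None,fx=S,fy=S,interpolation=cv2.INTER_CUBIC)
for p,col in (((.5101,-.297),(0,0,255)),((.510,-.294),(0,255,0))):
    q=((proj(c,circ(*p,.0365,.016))-[a,b]+.5)*S).astype(int);cv2.polylines(z,[q.reshape(-1,1,2)],True,col,1)
a,b=420,245
z2=cv2.resize(np.asarray(t["img"])[b:b+55,a:a+50,::-1],None,fx=S,fy=S,interpolation=cv2.INTER_CUBIC)
for p,col in (((.5101,-.297),(0,0,255)),((.510,-.294),(0,255,0))):
    q=((proj(t,circ(*p,.0365,.016))-[a,b]+.5)*S).astype(int);cv2.polylines(z2,[q.reshape(-1,1,2)],True,col,1)
cv2.imwrite("pics/cd.png",np.hstack([z,z2]))
E
```

```text
[(array([402., 216., 429., 235.]), 0.89)]
[(array([427., 258., 456., 284.]), 0.71)]
```

View pics/cd.png

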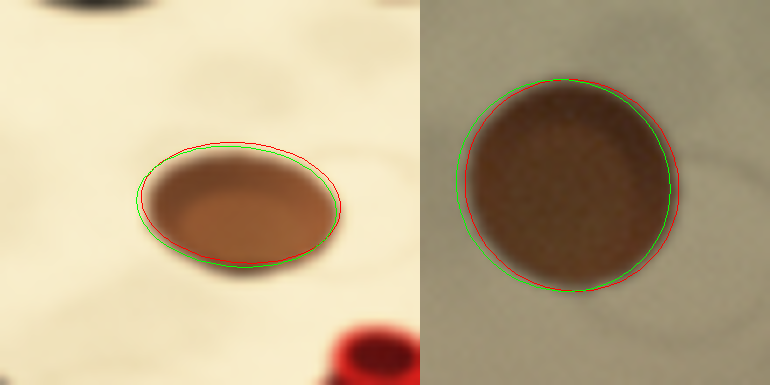

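Emit:
arm_command:
  motion: "0.015 0.1 0 0 0.003 0 0;0.018 0.18 0 0 0 0 0;0.018 0.19 0 0 0 0 0;0.018 0.19 0 0 0 0 0;0.018 0.19 0.02 0 0 0 0;0.018 0.19 0.02 0 0 0 0;0.018 0.19 0.02 0 0 0 0;0.018 0.19 0.02 0 0 0 0;0.01 0.19 0.02 0 0 0 0;0.01 0.15 0.02 0 0 0 0"

```text
time_s: 15.32
eef_pos: [0.5075, -0.3002, 0.2289]
eef_rot: [-0.003, 0.996, -0.085, -0.005]
wrist_force: [0.8, -0.2, -0.9]
opening: 0.385
```

```bash
python3 mv.py .511 -.2946 .06 -10.5
```

```text
t 15.32 pos [ 0.5075 -0.3002  0.2289] az -9.7 tilt [-0.0101  0.0071] q [-0.73  0.22  1.56 -0.    1.37  1.01]
F [ 0.8 -0.2 -0.9] M [ 0.03 -0.05  0.05] open 0.385
shift units [ 0.022 -0.026  0.844] turn units [-0.005  0.011  0.013] mm [  4.3  -5.2 168.9] rows>= 4.1
```

Emit:
arm_command:
  motion: "0.01 -0.013 0.08 -0.005 0.011 0.01 0;0.01 -0.013 0.14 0 0 0 0;0 0 0.14 0 0 0 0;0 0 0.14 0 0 0 0;0 0 0.12 0 0 0 0;0 0 0.1 0 0 0 0;0 0 0.08 0 0 0 0;0 0 0 0 0 0 0"

```text
time_s: 15.98
eef_pos: [0.5062, -0.3043, 0.0553]
eef_rot: [-0.001, 0.995, -0.097, -0.003]
wrist_force: [-1.5, 1.0, -2.8]
opening: 0.384
```

```bash
python3 mv.py .511 -.2946 .026 -10.5
```

```text
t 15.98 pos [ 0.5062 -0.3043  0.0553] az -11.1 tilt [-0.0061  0.0028] q [-0.74  0.43  1.68 -0.    1.04  1.02]
F [-1.5  1.  -2.8] M [0.01 0.05 0.02] open 0.384
shift units [ 0.015 -0.052  0.147] turn units [-0.002  0.006 -0.01 ] mm [  3.  -10.4  29.3] rows>= 0.8
```

Emit:
arm_command:
  motion: "0.01 -0.035 0.02 -0.002 0.006 -0.01 0;0.005 -0.02 0.02 0 0 0 0;0 -0.01 0.02 0 0 0 0;0 0 0.02 0 0 0 0;0 0 0 0 0 0 0"

```text
time_s: 16.4
eef_pos: [0.5127, -0.2905, 0.0392]
eef_rot: [0.0, 0.996, -0.091, 0.0]
wrist_force: [-1.6, 0.3, -2.1]
opening: 0.384
```

```bash
python3 mv.py .511 -.2946 .026 -10.5
```

```text
t 16.4 pos [ 0.5127 -0.2905  0.0392] az -10.4 tilt [ 0.0006 -0.0008] q [-0.72  0.45  1.69 -0.    1.    1.04]
F [-1.6  0.3 -2.1] M [ 0.01 -0.05 -0.02] open 0.384
shift units [-0.005  0.021  0.066] turn units [ 0.001 -0.001  0.002] mm [-0.9  4.3 13.2] rows>= 0.3
```

Emit:
arm_command:
  motion: "-0.004 0.012 0.02 0 0 0 0;0 0.006 0.015 0 0 0 0;0 0 0.01 0 0 0 0;0 0 0 0 0 0 0"

```text
time_s: 16.73
eef_pos: [0.5127, -0.2956, 0.0318]
eef_rot: [0.002, 0.996, -0.09, 0.002]
wrist_force: [0.3, -0.5, -1.3]
opening: 0.385
```

```bash
python3 mv.py .511 -.2946 .018 -10.5; python3 - <<'E'
from bench import *
from h import *
ims=[]
for n,(u,v) in (("top",(442,265)),("scene",(414,215))):
    c=camera(n);a,b=u-40,v-45
    ims.append(cv2.resize(np.asarray(c["img"])[b:b+90,a:a+80,::-1],None,fx=5,fy=5,interpolation=cv2.INTER_CUBIC))
cv2.imwrite("pics/pl.png",np.hstack(ims))
E
```

```text
t 16.73 pos [ 0.5127 -0.2956  0.0318] az -10.4 tilt [ 0.004 -0.004] q [-0.72  0.46  1.69 -0.    0.98  1.03]
F [ 0.3 -0.5 -1.3] M [ 0.09 -0.   -0.02] open 0.385
shift units [-0.01  -0.003  0.069] turn units [ 0.003 -0.004  0.002] mm [-1.9 -0.7 13.8] rows>= 0.3
```

View pics/pl.png

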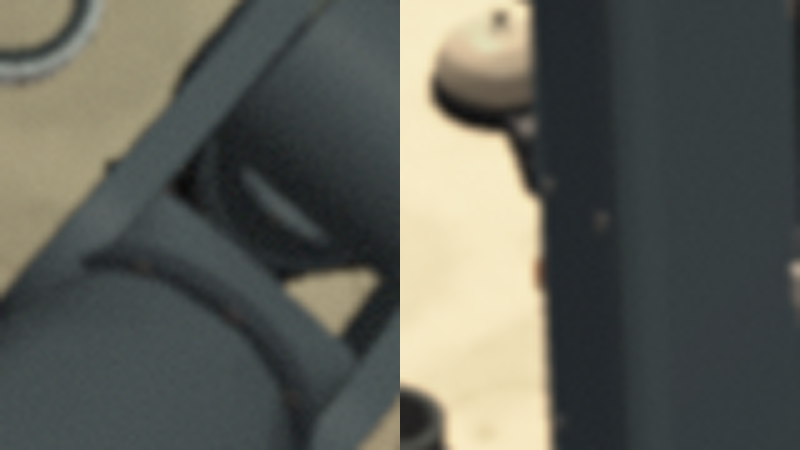

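Emit:
arm_command:
  motion: "-0.008 -0.002 0.02 0.003 -0.004 0.002 0;-0.002 0 0.015 0 0 0 0;0 0 0.01 0 0 0 0;0 0 0 0 0 0 0"

```text
time_s: 17.17
eef_pos: [0.5109, -0.2952, 0.0226]
eef_rot: [0.0, 0.996, -0.092, 0.0]
wrist_force: [0.8, 0.1, -2.0]
opening: 0.387
```

```bash
python3 mv.py .511 -.2946 .018 -10.5
```

```text
t 17.17 pos [ 0.5109 -0.2952  0.0226] az -10.5 tilt [ 0.0009 -0.0005] q [-0.73  0.48  1.69  0.    0.97  1.03]
F [ 0.8  0.1 -2. ] M [-0.02  0.01 -0.  ] open 0.387
shift units [-0.    -0.003  0.023] turn units [ 0.    -0.001 -0.   ] mm [-0.1 -0.6  4.6] rows>= 0.1
```

Emit:
arm_command:
  motion: "0 -0.003 0.008 0 0 0 0;0 0 0.008 0 0 0 0;0 0 0 0 0 0 0"

```text
time_s: 17.42
eef_pos: [0.5109, -0.2944, 0.0187]
eef_rot: [0.0, 0.996, -0.092, 0.0]
wrist_force: [0.2, 0.3, -1.1]
opening: 0.386
```

Emit:
arm_command:
  motion: "0 0 0.007 0 0 0 0;0 0 0 0 0 0 0"

```text
time_s: 17.58
eef_pos: [0.5114, -0.2948, 0.0179]
eef_rot: [0.0, 0.996, -0.092, 0.001]
wrist_force: [-0.2, -0.9, -0.4]
opening: 0.382
```

Emit:
arm_command:
  motion: "0 0 0.006 0 0 0 0;0 0 0 0 0 0 0"

```text
time_s: 17.75
eef_pos: [0.512, -0.2953, 0.0176]
eef_rot: [0.001, 0.996, -0.092, 0.001]
wrist_force: [-0.7, -0.4, 0.4]
opening: 0.38
```

Emit:
arm_command:
  motion: "0 0 0.006 0 0 0 0;0 0 0 0 0 0 0"

```text
time_s: 17.92
eef_pos: [0.5122, -0.2954, 0.0174]
eef_rot: [0.001, 0.996, -0.092, 0.001]
wrist_force: [-0.7, -0.3, 0.4]
opening: 0.385
```

Emit:
arm_command:
  motion: "0 0 0.012 0 0 0 0;0 0 0.006 0 0 0 0;0 0 0 0 0 0 0"

```text
time_s: 18.17
eef_pos: [0.5125, -0.2955, 0.0176]
eef_rot: [0.001, 0.996, -0.091, 0.001]
wrist_force: [0.1, -0.4, -0.3]
opening: 0.381
```

```bash
python3 mv.py .511 -.2946 .018 -10.5
```

```text
t 18.17 pos [ 0.5125 -0.2955  0.0176] az -10.5 tilt [ 0.0019 -0.0021] q [-0.72  0.49  1.69 -0.    0.96  1.03]
F [ 0.1 -0.4 -0.3] M [ 0.02  0.05 -0.05] open 0.381
shift units [-0.008 -0.003 -0.002] turn units [ 0.002 -0.002  0.001] mm [-1.6 -0.6 -0.4] rows>= 0.0
```

Emit:
arm_command:
  motion: "0 0 0 0 0 0 0.44;0 0 0 0 0 0 0.46;0 0 0 0 0 0 0.48;0 0 -0.02 0 0 0 0.5;0 0 -0.04 0 0 0 0.52;0 0 -0.06 0 0 0 0.55"

```text
time_s: 18.67
eef_pos: [0.5109, -0.2942, 0.0395]
eef_rot: [-0.0, 0.996, -0.091, -0.001]
wrist_force: [0.7, 0.3, -0.2]
opening: 0.55
```

Emit:
arm_command:
  motion: "0 0 -0.1 0 0 0 0.6;0 0 -0.15 0 0 0 0.7;0 0 -0.2 0 0 0 0.8;0 0 -0.2 0 0 0 0.9;0 0 -0.2 0 0 0 1;0 0 -0.15 0 0 0 1"

```text
time_s: 19.17
eef_pos: [0.5077, -0.2915, 0.2471]
eef_rot: [-0.004, 0.996, -0.091, -0.005]
wrist_force: [0.4, -0.0, -0.0]
opening: 0.998
```

```bash
python3 mv.py .5431 .0572 .29 -24
```

```text
t 19.17 pos [ 0.5077 -0.2915  0.2471] az -10.5 tilt [-0.0091  0.008 ] q [-0.72  0.2   1.55 -0.    1.4   1.03]
F [ 0.4 -0.  -0. ] M [ 0.   -0.05  0.02] open 0.998
shift units [-0.146 -1.748 -0.202] turn units [-0.005  0.011  0.225] mm [ -29.2 -349.6  -40.5] rows>= 8.5
```

Emit:
arm_command:
  motion: "-0.01 -0.1 -0.1 -0.005 0.011 0 1;-0.016 -0.18 -0.05 0 0 0 1;-0.016 -0.19 -0.02 0 0 0 1;-0.016 -0.19 0 0 0 0 1;-0.016 -0.19 0 0 0 0 1;-0.016 -0.19 0 0 0 0 1;-0.016 -0.19 0 0 0 0 1;-0.016 -0.19 0 0 0 0 1;-0.016 -0.19 0 0 0 0 1;0 -0.15 0 0 0 0 1"

```text
time_s: 20.0
eef_pos: [0.5497, 0.0642, 0.3077]
eef_rot: [0.008, 0.995, -0.098, 0.019]
wrist_force: [-0.2, 0.1, 1.1]
opening: 0.999
```

```bash
python3 mv.py .5433 .0584 .23 -10.5; python3 - <<'E'
from bench import *
from h import *
c=camera("scene");t=camera("top")
for n in("scene","top"):print([(np.round(d["box"]),round(d["conf"],2)) for d in search_frame(n,"nut")])
ims=[]
for k,(u,v) in ((t,(442,270)),(c,(414,225))):
    a,b=u-30,v-30
    ims.append(cv2.resize(np.asarray(k["img"])[b:b+60,a:a+60,::-1],None,fx=6.5,fy=6.5,interpolation=cv2.INTER_CUBIC))
cv2.imwrite("pics/nd.png",np.hstack(ims))
E
```

```text
t 20.0 pos [0.5497 0.0642 0.3077] az -11.2 tilt [ 0.0368 -0.0204] q [-0.09  0.05  1.59 -0.02  1.46  1.68]
F [-0.2  0.1  1.1] M [-0.    0.   -0.01] open 0.999
shift units [-0.041  0.03   0.388] turn units [ 0.013 -0.038 -0.012] mm [-8.2  5.9 77.5] rows>= 1.9
[(array([407., 213., 424., 233.]), 0.5)]
[(array([435., 261., 451., 280.]), 0.48)]
```

View pics/nd.png

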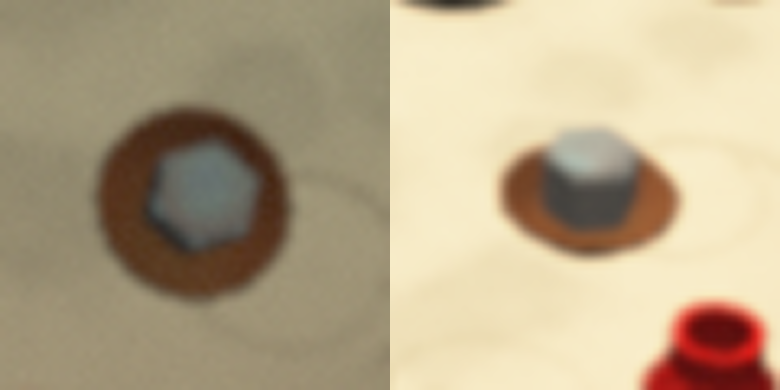

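Emit:
arm_command:
  motion: "-0.02 0.015 0.06 0.013 -0.038 -0.012 1;-0.01 0.01 0.08 0 0 0 1;0 0 0.08 0 0 0 1;0 0 0.08 0 0 0 1;0 0 0.06 0 0 0 1;0 0 0 0 0 0 1"

```text
time_s: 20.7
eef_pos: [0.544, 0.0496, 0.237]
eef_rot: [0.001, 0.995, -0.095, 0.002]
wrist_force: [-0.3, -0.6, -0.6]
opening: 1.0
```

```bash
python3 mv.py .5433 .0584 .19 -10.5
```

```text
t 20.7 pos [0.544  0.0496 0.237 ] az -10.9 tilt [ 0.0041 -0.0029] q [-0.12  0.11  1.68 -0.    1.35  1.64]
F [-0.3 -0.6 -0.6] M [-0.03 -0.   -0.03] open 1.0
shift units [-0.013 -0.043  0.235] turn units [ 0.002 -0.004 -0.007] mm [-2.6 -8.6 46.9] rows>= 1.1
```

Emit:
arm_command:
  motion: "-0.008 -0.025 0.03 0.002 -0.004 -0.007 1;-0.004 -0.016 0.05 0 0 0 1;0 0 0.06 0 0 0 1;0 0 0.05 0 0 0 0.9;0 0 0.02 0 0 0 0.8;0 0 0 0 0 0 0.7"

```text
time_s: 21.2
eef_pos: [0.5442, 0.0568, 0.1932]
eef_rot: [0.0, 0.996, -0.093, 0.001]
wrist_force: [-0.8, 0.8, 0.6]
opening: 0.703
```

```bash
python3 mv.py .5433 .0584 .16 -10.5
```

```text
t 21.2 pos [0.5442 0.0568 0.1932] az -10.6 tilt [ 0.0029 -0.0004] q [-0.11  0.15  1.72 -0.    1.27  1.64]
F [-0.8  0.8  0.6] M [-0.02  0.03  0.02] open 0.703
shift units [-0.006 -0.007  0.166] turn units [-0.    -0.003 -0.002] mm [-1.2 -1.4 33.2] rows>= 0.8
```

Emit:
arm_command:
  motion: "-0.004 -0.006 0.03 0 -0.003 -0.002 0.7;-0.002 -0.002 0.04 0 0 0 0.7;0 0 0.04 0 0 0 0.7;0 0 0.03 0 0 0 0.7;0 0 0.02 0 0 0 0.65;0 0 0 0 0 0 0.6"

```text
time_s: 21.7
eef_pos: [0.5434, 0.0591, 0.158]
eef_rot: [-0.0, 0.996, -0.091, -0.0]
wrist_force: [-1.3, 0.0, 0.2]
opening: 0.602
```

```bash
python3 mv.py .5433 .0584 .16 -10.5;  python3 - <<'E'
from bench import *
from h import *
c=camera("scene");u,v=310,240;a,b=u-40,v-40
cv2.imwrite("pics/bg.png",cv2.resize(np.asarray(c["img"])[b:b+75,a:a+80,::-1],None,fx=8,fy=8,interpolation=cv2.INTER_CUBIC))
E
```

```text
t 21.7 pos [0.5434 0.0591 0.158 ] az -10.5 tilt [-0.0001  0.0001] q [-0.11  0.2   1.75  0.    1.2   1.64]
F [-1.3  0.   0.2] M [-0.01  0.    0.03] open 0.602
shift units [-0.     0.004 -0.01 ] turn units [-0.     0.     0.001] mm [-0.   0.7 -2. ] rows>= 0.1
```

View pics/bg.png

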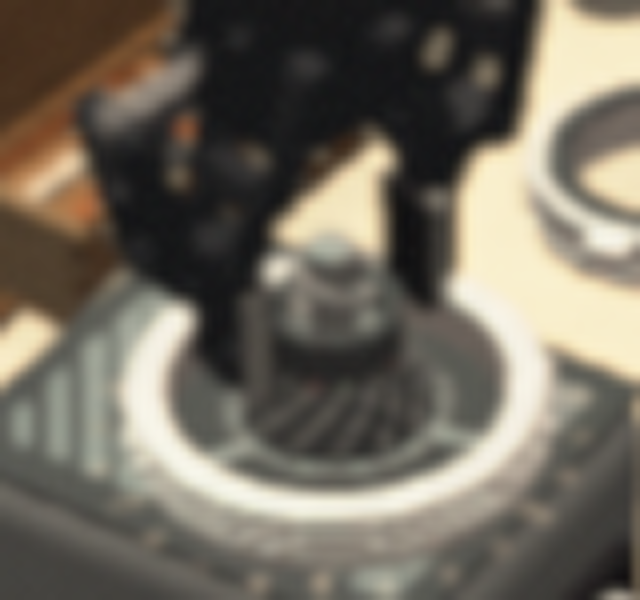

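Emit:
arm_command:
  motion: "0 0.003 -0.014 0 0 0 0.52;0 0 0 0 0 0 0.47;0 0 0 0 0 0 0.3;0 0 0 0 0 0 0;0 0 0 0 0 0 0"

```text
time_s: 22.17
eef_pos: [0.5439, 0.0582, 0.1626]
eef_rot: [0.0, 0.996, -0.091, 0.001]
wrist_force: [0.1, -0.2, -2.7]
opening: 0.416
```

```bash
python3 mv.py .5433 .0584 .16 -10.5
```

```text
t 22.17 pos [0.5439 0.0582 0.1626] az -10.5 tilt [ 0.0014 -0.0002] q [-0.11  0.19  1.74 -0.    1.21  1.64]
F [ 0.1 -0.2 -2.7] M [0.01 0.07 0.04] open 0.416
shift units [-0.003 -0.     0.013] turn units [-0.    -0.001  0.001] mm [-0.6 -0.1  2.6] rows>= 0.1
```

Emit:
arm_command:
  motion: "0 0 -0.012 0 0 0 0;0 0 -0.015 0 0 0 0;0 0 -0.02 0 0 0 0;0 0 -0.025 0 0 0 0"

```text
time_s: 22.5
eef_pos: [0.5425, 0.0584, 0.1762]
eef_rot: [-0.0, 0.996, -0.091, -0.001]
wrist_force: [0.6, -0.4, -3.2]
opening: 0.417
```

```bash
python3 mv.py .5439 .0582 .25 -10.5
```

```text
t 22.5 pos [0.5425 0.0584 0.1762] az -10.5 tilt [-0.0022  0.0003] q [-0.11  0.17  1.73  0.    1.24  1.64]
F [ 0.6 -0.4 -3.2] M [ 0.02 -0.01 -0.02] open 0.417
shift units [ 0.006 -0.    -0.369] turn units [0.    0.002 0.001] mm [  1.2  -0.  -73.8] rows>= 1.8
```

Emit:
arm_command:
  motion: "0.006 0 -0.03 0 0.002 0 0;0.003 0 -0.035 0 0 0 0;0.003 0 -0.04 0 0 0 0;0.002 0 -0.04 0 0 0 0;0.002 0 -0.05 0 0 0 0;0.002 0 -0.06 0 0 0 0;0.002 0 -0.07 0 0 0 0;0 0 -0.08 0 0 0 0;0 0 -0.08 0 0 0 0"

```text
time_s: 23.25
eef_pos: [0.5459, 0.0578, 0.2812]
eef_rot: [0.0, 0.996, -0.091, -0.001]
wrist_force: [0.1, -0.0, -2.7]
opening: 0.416
```

```bash
python3 mv.py .47 .27 .27 -10.5;  python3 - <<'E'
from bench import *
from h import *
c=camera("scene");t=camera("top");ims=[]
for k,(u,v) in ((c,(305,215)),(t,(204,284))):
    a,b=u-40,v-50
    ims.append(cv2.resize(np.asarray(k["img"])[b:b+95,a:a+80,::-1],None,fx=5,fy=5,interpolation=cv2.INTER_CUBIC))
cv2.imwrite("pics/bl.png",np.hstack(ims))
E
```

```text
t 23.25 pos [0.5459 0.0578 0.2812] az -10.5 tilt [-0.0018  0.0002] q [-0.11  0.08  1.61 -0.    1.45  1.64]
F [ 0.1 -0.  -2.7] M [ 0.01 -0.03 -0.01] open 0.416
shift units [-0.566 -0.975  0.057] turn units [0.    0.002 0.001] mm [-113.1 -194.9   11.4] rows>= 5.4
```

View pics/bl.png

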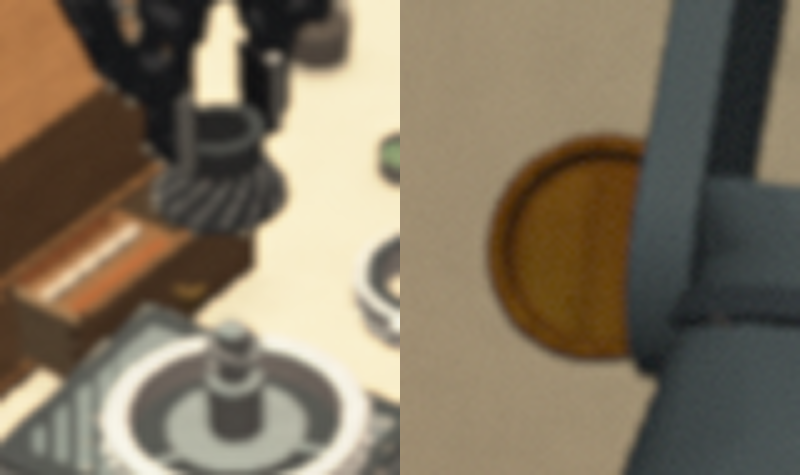

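```bash
python3 - <<'E'
from h import *
import pickle
from scipy.optimize import minimize
C=pickle.load(open("C.pkl","rb"))
def seg(n,box):
    a,b,u,v=box;im=C[n]["img"][b:v,a:u].astype(np.float32)
    bg=np.median(im.reshape(-1,3)[np.r_[0:30,-30:0]],0);d=np.linalg.norm(im-bg,axis=2)
    return d
for n,box,nm,R,z,c0,rf in (("top",(172,252,236,316),"wood",.0555,.027,(.471,.27),(.04,.055)),("scene",(232,338,304,396),"wood",.0555,.027,(.468,.272),(.04,.055)),("top",(420,250,464,294),"coin",.0365,.016,(.51,-.296),(.025,.036))):
    a,b,u,v=box;d=seg(n,box);m=(d>60 if n=="scene" else d>35).astype(np.uint8)
    k,l,st,_=cv2.connectedComponentsWithStats(m);j=1+np.argmax(st[1:,4]);m=(l==j).astype(np.uint8)
    S=4
    def mask(x,y,f):
        M=np.zeros(((v-b)*S,(u-a)*S),np.uint8)
        for rr,zz in ((R,z),(f,0.)):
            q=((proj(C[n],circ(x,y,rr,zz))-[a,b]+.5)*S).round().astype(np.int32);cv2.fillPoly(M,[cv2.convexHull(q.reshape(-1,1,2))],1)
        P=np.argwhere(M)[:,::-1].astype(np.int32);cv2.fillConvexPoly(M,cv2.convexHull(P.reshape(-1,1,2)),1)
        return cv2.resize(M.astype(np.float32),(u-a,v-b),interpolation=cv2.INTER_AREA)
    for f in rf:
        r=minimize(lambda p:np.abs(mask(p[0],p[1],f)-m).sum(),c0,method="Nelder-Mead",options=dict(initial_simplex=[c0,(c0[0]+.01,c0[1]),(c0[0],c0[1]+.01)],xatol=1e-4))
        print(nm,n,f,r.x.round(4),round(r.fun,1),m.sum(),mask(*r.x,f).sum().round())
E
```

```text
wood top 0.04 [0.473  0.2679] 37.4 1758 1738.0
wood top 0.055 [0.4739 0.2693] 74.4 1758 1814.0
wood scene 0.04 [0.4651 0.277 ] 151.0 2157 2021.0
wood scene 0.055 [0.4748 0.2685] 229.2 2157 2371.0
coin top 0.025 [ 0.511  -0.2971] 27.1 759 745.0
coin top 0.036 [ 0.5113 -0.2978] 28.9 759 776.0
```

Emit:
arm_command:
  motion: "-0.05 -0.08 0 0 0.002 0 0;-0.08 -0.14 0 0 0 0 0;-0.08 -0.14 0 0 0 0 0;-0.08 -0.14 0 0 0 0 0;-0.08 -0.14 0 0 0 0 0;-0.08 -0.14 0 0 0 0 0;-0.05 -0.1 0 0 0 0 0;-0.02 -0.05 0 0 0 0 0;0 0 0 0 0 0 0"

```text
time_s: 24.1
eef_pos: [0.4754, 0.2654, 0.2785]
eef_rot: [0.001, 0.996, -0.094, 0.002]
wrist_force: [0.4, -0.1, -2.4]
opening: 0.415
```

```bash
python3 mv.py .4718 .272 .07 -10.5
```

```text
t 24.1 pos [0.4754 0.2654 0.2785] az -10.8 tilt [ 0.0043 -0.0027] q [ 0.29  0.07  1.63 -0.    1.43  2.05]
F [ 0.4 -0.1 -2.4] M [-0.02  0.04 -0.02] open 0.415
shift units [-0.029 -0.031  1.042] turn units [ 0.002 -0.004 -0.005] mm [ -5.8  -6.2 208.5] rows>= 5.0
```

Emit:
arm_command:
  motion: "-0.015 -0.016 0.08 0.002 -0.004 -0.005 0;-0.014 -0.015 0.12 0 0 0 0;0 0 0.14 0 0 0 0;0 0 0.14 0 0 0 0;0 0 0.14 0 0 0 0;0 0 0.12 0 0 0 0;0 0 0.1 0 0 0 0;0 0 0.08 0 0 0 0;0 0 0 0 0 0 0"

```text
time_s: 24.85
eef_pos: [0.4751, 0.2652, 0.086]
eef_rot: [0.002, 0.996, -0.092, 0.002]
wrist_force: [-1.3, 0.2, -3.2]
opening: 0.416
```

```bash
python3 mv.py .4718 .272 .06 -10.5
```

```text
t 24.85 pos [0.4751 0.2652 0.086 ] az -10.6 tilt [ 0.0043 -0.0038] q [ 0.29  0.29  1.8  -0.01  1.05  2.05]
F [-1.3  0.2 -3.2] M [-0.    0.08  0.01] open 0.416
shift units [-0.023 -0.031  0.13 ] turn units [ 0.003 -0.005 -0.002] mm [-4.6 -6.1 26. ] rows>= 0.7
```

Emit:
arm_command:
  motion: "-0.018 -0.026 0.02 0.003 -0.005 -0.002 0;-0.01 -0.015 0.025 0 0 0 0;0 0 0.03 0 0 0 0;0 0 0.02 0 0 0 0;0 0 0 0 0 0 0"

```text
time_s: 25.27
eef_pos: [0.4734, 0.2737, 0.0677]
eef_rot: [-0.001, 0.996, -0.092, 0.001]
wrist_force: [-1.1, -0.3, -2.7]
opening: 0.414
```

```bash
python3 mv.py .4718 .272 .045 -10.5;  python3 - <<'E'
from bench import *
from h import *
c=camera("scene");t=camera("top");ims=[]
for k,(u,v) in ((c,(268,350)),(t,(204,284))):
    a,b=u-40,v-50
    ims.append(cv2.resize(np.asarray(k["img"])[b:b+95,a:a+80,::-1],None,fx=5,fy=5,interpolation=cv2.INTER_CUBIC))
cv2.imwrite("pics/bw.png",np.hstack(ims))
E
```

```text
t 25.27 pos [0.4734 0.2737 0.0677] az -10.6 tilt [0.0023 0.0009] q [0.31 0.32 1.8  0.   1.02 2.06]
F [-1.1 -0.3 -2.7] M [-0.01  0.03 -0.02] open 0.414
shift units [-0.007  0.01   0.114] turn units [-0.001 -0.002 -0.002] mm [-1.3  2.  22.7] rows>= 0.5
```

View pics/bw.png

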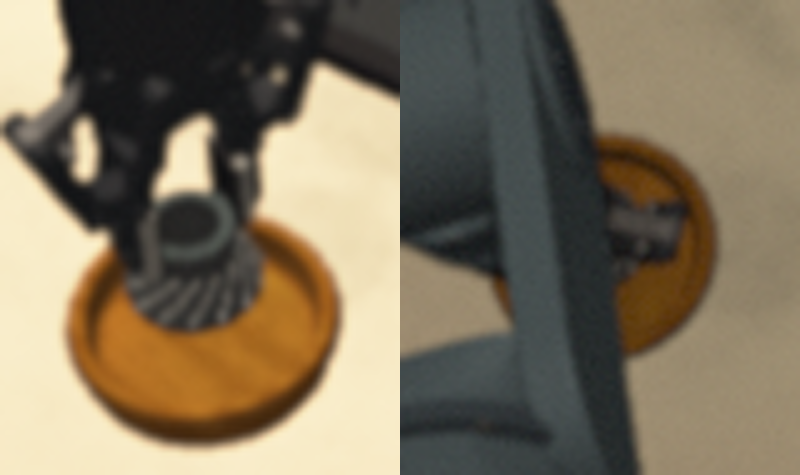

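Emit:
arm_command:
  motion: "-0.004 0.008 0.03 -0.001 -0.002 -0.002 0;0 0.003 0.03 0 0 0 0;0 0 0.03 0 0 0 0;0 0 0 0 0 0 0"

```text
time_s: 25.7
eef_pos: [0.4739, 0.2721, 0.0506]
eef_rot: [-0.001, 0.996, -0.091, 0.002]
wrist_force: [0.1, 0.2, -2.6]
opening: 0.411
```

```bash
python3 mv.py .4718 .272 .035 -10.5;  python3 - <<'E'
from bench import *
from h import *
c=camera("scene");ims=[]
for k,(u,v) in ((c,(268,355)),):
    a,b=u-40,v-45
    im=cv2.resize(np.asarray(k["img"])[b:b+80,a:a+80,::-1],None,fx=7,fy=7,interpolation=cv2.INTER_CUBIC)
    p=(.4708,.271)
    for r,z,col in ((.0375,.009,(255,0,0)),(.0275,.009,(0,255,0))):
        q=((proj(c,circ(*p,r,z))-[a,b]+.5)*7).astype(int);cv2.polylines(im,[q.reshape(-1,1,2)],True,col,1)
cv2.imwrite("pics/bw2.png",im)
E
```

```text
t 25.7 pos [0.4739 0.2721 0.0506] az -10.4 tilt [0.0045 0.0015] q [0.3  0.35 1.81 0.   0.98 2.06]
F [ 0.1  0.2 -2.6] M [0.02 0.08 0.03] open 0.411
shift units [-0.011  0.002  0.078] turn units [-0.002 -0.004  0.001] mm [-2.2  0.5 15.6] rows>= 0.4
```

View pics/bw2.png

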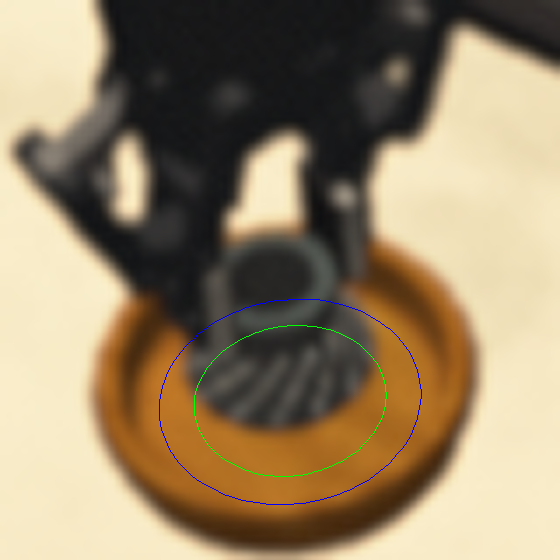

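Emit:
arm_command:
  motion: "-0.012 -0.001 0.02 -0.002 -0.004 0 0;-0.005 0 0.02 0 0 0 0;-0.002 0 0.01 0 0 0 0;0 0 0 0 0 0 0"

```text
time_s: 26.08
eef_pos: [0.4702, 0.2732, 0.04]
eef_rot: [-0.0, 0.996, -0.091, -0.0]
wrist_force: [-0.2, -0.5, -2.1]
opening: 0.415
```

```bash
python3 mv.py .4708 .273 .033 -10.5
```

```text
t 26.08 pos [0.4702 0.2732 0.04  ] az -10.4 tilt [-0.0003  0.0002] q [0.31 0.37 1.81 0.   0.96 2.06]
F [-0.2 -0.5 -2.1] M [-0.02  0.01  0.01] open 0.415
shift units [0.003 0.    0.035] turn units [-0.     0.     0.001] mm [0.7 0.1 7. ] rows>= 0.2
```

Emit:
arm_command:
  motion: "0.002 0 0.01 0 0 0 0;0 0 0.008 0 0 0 0;0 0 0 0 0 0 0"

```text
time_s: 26.33
eef_pos: [0.4706, 0.2732, 0.036]
eef_rot: [-0.0, 0.996, -0.091, -0.0]
wrist_force: [-0.1, 0.4, -2.0]
opening: 0.413
```

Emit:
arm_command:
  motion: "0 0 0.008 0 0 0 0;0 0 0.006 0 0 0 0;0 0 0 0 0 0 0"

```text
time_s: 26.58
eef_pos: [0.4709, 0.2733, 0.0331]
eef_rot: [-0.0, 0.996, -0.091, 0.0]
wrist_force: [-0.1, -0.4, -3.4]
opening: 0.415
```

Emit:
arm_command:
  motion: "0 0 0.008 0 0 0 0;0 0 0.006 0 0 0 0;0 0 0 0 0 0 0"

```text
time_s: 26.83
eef_pos: [0.4716, 0.2734, 0.0322]
eef_rot: [-0.0, 0.996, -0.091, 0.001]
wrist_force: [-0.3, 0.5, -2.0]
opening: 0.415
```

```bash
python3 mv.py .4708 .273 .033 -10.5;  python3 - <<'E'
from bench import *
from h import *
c=camera("scene");u,v=268,355;a,b=u-40,v-45
cv2.imwrite("pics/bw3.png",cv2.resize(np.asarray(c["img"])[b:b+80,a:a+80,::-1],None,fx=7,fy=7,interpolation=cv2.INTER_CUBIC))
E
```

```text
t 26.83 pos [0.4716 0.2734 0.0322] az -10.4 tilt [0.001  0.0003] q [ 0.31  0.38  1.81 -0.    0.95  2.06]
F [-0.3  0.5 -2. ] M [0.07 0.05 0.02] open 0.415
shift units [-0.003  0.003 -0.004] turn units [-0.    -0.001  0.001] mm [-0.7  0.5 -0.8] rows>= 0.0
```

View pics/bw3.png

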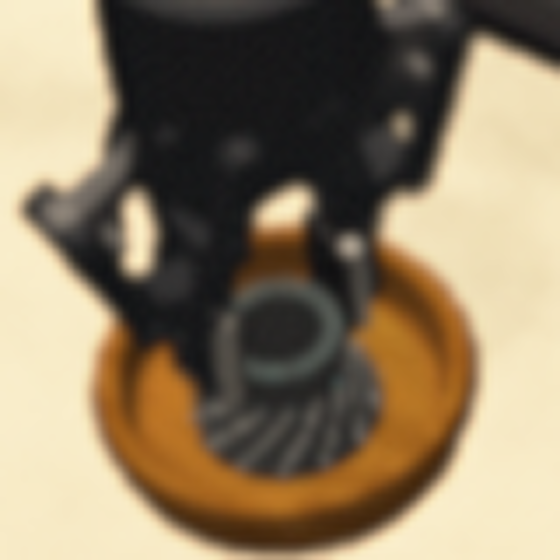

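Emit:
arm_command:
  motion: "-0.003 0 0.008 0 0 0 0;0 0 0.008 0 0 0 0;0 0 0 0 0 0 0"

```text
time_s: 27.13
eef_pos: [0.4723, 0.2736, 0.0322]
eef_rot: [-0.0, 0.996, -0.091, 0.002]
wrist_force: [0.1, -0.0, -2.7]
opening: 0.417
```

Emit:
arm_command:
  motion: "-0.002 0 0.012 0 0 0 0;0 0 0.008 0 0 0 0;0 0 0 0 0 0 0"

```text
time_s: 27.38
eef_pos: [0.4731, 0.2739, 0.0322]
eef_rot: [-0.0, 0.996, -0.09, 0.002]
wrist_force: [-0.4, 0.5, -3.2]
opening: 0.415
```

```bash
python3 mv.py .4708 .273 .033 -10.5
```

```text
t 27.38 pos [0.4731 0.2739 0.0322] az -10.3 tilt [ 0.005  -0.0003] q [ 0.31  0.38  1.81 -0.    0.95  2.06]
F [-0.4  0.5 -3.2] M [ 0.06 -0.01  0.01] open 0.415
shift units [-0.011  0.006 -0.004] turn units [-0.001 -0.005  0.003] mm [-2.1  1.3 -0.8] rows>= 0.1
```

Emit:
arm_command:
  motion: "-0.008 0.004 0.01 -0.001 -0.005 0 0;-0.004 0 0.015 0 0 0 0"

```text
time_s: 27.55
eef_pos: [0.4734, 0.2739, 0.0313]
eef_rot: [-0.0, 0.996, -0.09, 0.002]
wrist_force: [-18.1, -10.2, 47.6]
opening: 0.417
```

```bash
python3 mv.py .4708 .273 .033 -10.5
```

```text
t 27.55 pos [0.4734 0.2739 0.0313] az -10.3 tilt [0.0042 0.    ] q [ 0.31  0.39  1.81 -0.    0.94  2.06]
F [-18.1 -10.2  47.6] M [-1.71  2.95 -0.08] open 0.417
shift units [-0.012  0.007 -0.008] turn units [-0.001 -0.004  0.003] mm [-2.4  1.4 -1.7] rows>= 0.1
```

Emit:
arm_command:
  motion: "0 0 -0.002 0 0 0 0;0 0 0 0 0 0 0;0 0 0 0 0 0 0"

```text
time_s: 27.8
eef_pos: [0.4742, 0.2741, 0.0325]
eef_rot: [-0.001, 0.996, -0.09, 0.003]
wrist_force: [-0.5, 0.5, -2.8]
opening: 0.418
```

Emit:
arm_command:
  motion: "0 0 0 0 0 0 0.44;0 0 0 0 0 0 0.48;0 0 0 0 0 0 0.55;0 0 0 0 0 0 0.65;0 0 -0.02 0 0 0 0.75;0 0 -0.05 0 0 0 0.8;0 0 -0.08 0 0 0 0.9"

```text
time_s: 28.38
eef_pos: [0.4709, 0.273, 0.0588]
eef_rot: [0.001, 0.996, -0.09, -0.001]
wrist_force: [0.4, 0.5, 0.3]
opening: 0.9
```

Emit:
arm_command:
  motion: "0 0 -0.12 0 0 0 1;0 0 -0.18 0 0 0 1;0 0 -0.2 0 0 0 1;0 0 -0.2 0 0 0 1;0 0 -0.2 0 0 0 1;0 0 -0.1 0 0 0 1;0 0 0 0 0 0 1"

```text
time_s: 28.97
eef_pos: [0.4706, 0.2733, 0.2764]
eef_rot: [-0.0, 0.996, -0.09, 0.002]
wrist_force: [0.1, 0.2, 0.5]
opening: 1.002
```

Emit:
arm_command:
  motion: "0 0.12 0 0 0 0 1;0 0.18 0 0 0 0 1;0 0.18 0 0 0 0 1;0 0.18 0 0 0 0 1;0 0.18 0 0 0 0 1;0 0.18 0 0 0 0 1;0 0.1 0 0 0 0 1;0 0 0 0 0 0 1"

```text
time_s: 29.63
eef_pos: [0.4274, 0.047, 0.2776]
eef_rot: [-0.002, 0.996, -0.087, 0.005]
wrist_force: [0.6, 0.2, 0.3]
opening: 1.001
```

```bash
python3 mv.py .4708 .273 .033 -10.5;  python3 - <<'E'
from bench import *
from h import *
c=camera("scene");t=camera("top");ims=[]
for n in("scene","top"):
    for o in("nut","burr","hopper"):print(n,o,[(np.round(d["box"]),round(d["conf"],2)) for d in search_frame(n,o)])
for k,(u,v) in ((c,(268,365)),(t,(204,284))):
    a,b=u-35,v-35
    ims.append(cv2.resize(np.asarray(k["img"])[b:b+70,a:a+70,::-1],None,fx=5.6,fy=5.6,interpolation=cv2.INTER_CUBIC))
cv2.imwrite("pics/fin.png",np.hstack(ims))
cv2.imwrite("pics/finS.png",np.asarray(c["img"])[:,:,::-1])
E
```

```text
t 29.63 pos [0.4274 0.047  0.2776] az -9.9 tilt [0.0109 0.0023] q [-0.17 -0.21  1.9   0.    1.44  1.57]
F [0.6 0.2 0.3] M [-0.05 -0.04 -0.03] open 1.001
shift units [ 0.007 -1.146  1.228] turn units [-0.004 -0.01   0.01 ] mm [   1.3 -229.1  245.6] rows>= 8.1
scene nut [(array([408., 215., 424., 234.]), 0.63)]
scene burr [(array([256., 349., 284., 378.]), 0.93), (array([421., 242., 444., 266.]), 0.91), (array([355., 245., 388., 279.]), 0.58)]
scene hopper [(array([164., 277., 223., 344.]), 0.94)]
top nut [(array([438., 263., 451., 280.]), 0.52), (array([197., 272., 216., 294.]), 0.19)]
top burr [(array([345., 261., 374., 293.]), 0.92), (array([409., 301., 427., 324.]), 0.72), (array([196., 269., 216., 293.]), 0.55)]
top hopper [(array([180., 173., 228., 226.]), 0.83)]
```

View pics/fin.png

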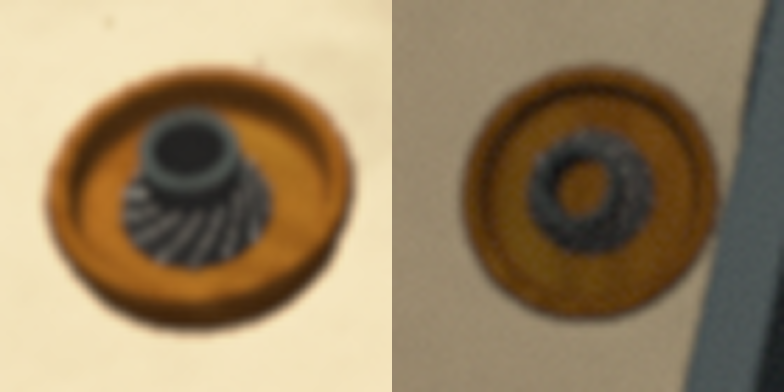

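View pics/finS.png

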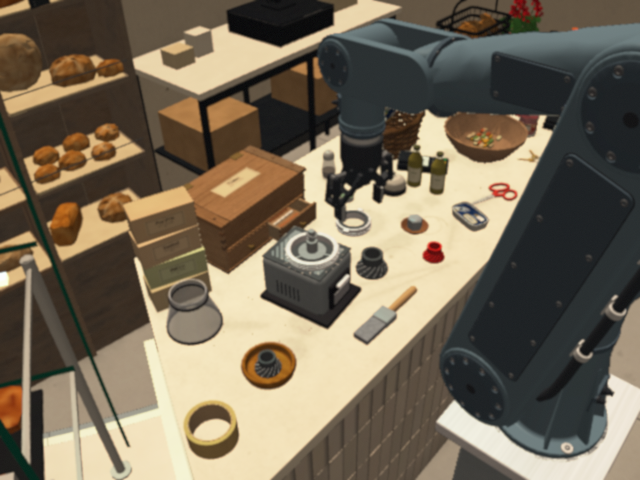

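The pictures show the burr upright and central in the wooden dish at scene (269,364), the nut in the clay dish at scene (416,224), and the hopper unmoved. Nothing is touching the gripper, so I'm handing in.

```bash
python3 -c "
from bench import *
print(hand_in())"
```

```text
the job is handed in; nothing more can be done
None
```

The grinder is stripped and the job was handed in at about 29.8 s. I turned the nut clockwise about 264° in one grip, following it as it rose. The wrist's vertical force never read above about 3 N between steps, so the thread was not forced. I set the nut in the clay dish, then lifted the burr off and set it upright in the wooden dish.

**Last checks:** both cameras show the nut upright in the clay dish and the burr upright and central in the wooden dish. The hopper's boxes match the first pictures to within about 3 pixels, and the gripper was clear with wrist forces near zero.

**What disagreed:**
- **Camera positions:** the two cameras' raw fits differed by about 5 mm at the collar and up to 14 mm at the wooden dish. I took the spindle axis from the turning motion instead, and a corrected average for the dish.
- **Burr set-down:** contact did not show in the settled force readings. A short push to confirm it read about 48 N vertically at the wrist, through the held burr onto the dish, before I released it. That is above the 40 N limit for the arm or gripper body, though neither was touching anything. It is well under the 120 N wrist limit.

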